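# Load the engraving machine's tool carrier

### The arm

A 6-joint arm with a two-finger parallel gripper is mounted at the origin on a cart in front of the work surface, level with it; the furniture and walls round the work are solid. World frame = base frame: x ahead of the robot, y to its left, z up, the work surface at z = 0. Lengths are in m, angles in rad, forces in N, time in s.
With the tool pointing down it reaches from about 0.375 to 0.75 m from the base axis. Payload 9 kg.
Tool frame: the origin (TCP) lies midway between the tips of the shut fingers; the grasp point (between the pads) lies 19 mm behind it; y points along the fingers, x is the direction in which the jaws open and shut, and the axes are right-handed (so a half turn about y gives the same grasp; the last joint's range is limited). The gripper opens to 85 mm and grips with 20 to 120 N. Pads are 22 mm wide; open, the fingers measure 114 mm over their backs; the gripper's body (76 mm by 85 mm) begins 54 mm behind the grasp point. The pads swing forward as they close: fully open they stand 13 mm farther back than shut.
Start: joints at [-1.376, 0.104, 0.097, 1.564, 0, 1.353], TCP at [0.241, -0.55, 0.231] pointing down, gripper open.
Joint ranges: [-2.99, 2.99], [-0.84, 1.86], [-1.1, 1.16], [-1.84, 2.11], [-1.51, 1.56], [-3.14, 3.14]. Speed limits (rad/s): [2.22, 2.22, 2.57, 3.14, 3.14, 3.14].

### API

Orientations are given as a rotation vector (axis times angle).
In Python, from station import get_obs, capture, camera_info, ticket, spot_in, outline_of gives the robot as it stands.
- The arm moves only by the tool play_rows, never from a script. Its argument "deltas" is a list of rows, each a list of 6 numbers: the shift along the tool's x, y, z in m, then the turn, a rotation vector about the tool's x, y, z in degrees. A call has 1 to 5 rows; each row shifts and turns the commanded pose from where the row before left it, along the tool's axes as they then stand; what a row does not reach is not made up. A row lasts 1/8 s, in which the tool goes at most 62.5 mm and 10.7 degrees, less where a joint would pass 70% of its speed; a pose out of reach is approached as far as the arm can. A call with a gripper value outside its range is refused whole. "gripper" is the opening in per cent of the stroke, from 0 (shut) to 100 (fully open), set as the call begins (left out, the last holds). The fingers move at their own pace and stop on an object; "grip_force" is the grip in N (left out, the last holds). Time passes only in rows, so rows that do not move let the fingers close. It gives the time, the measured TCP pose, the force and the opening at its end, in the units of the state.
- get_obs(): the state, without advancing time (a new reading comes with each control period).
- capture(name): name is "scene" or "top"; returns (picture, depth): 384x512x3 uint8, blue, green, red; 384x512 float32, m along the optical axis (not along the pixel's ray), 0 where there is no reading.
- camera_info(name): a dict with "intrinsics" (3x3 intrinsics, pixels), "dist_coeffs" ([k1, k2, p1, p2, k3] as OpenCV has them; the pictures are not rectified), "world_from_camera" (4x4, takes a point from camera to world coordinates). Camera axes: x right, y up, looking along -z (the intrinsics and any distortion apply to the point x, -y, -z); pixel columns grow to the right and rows downward; lengths in m; the calibration is good to about 2 mm. A picture is of the moment at which its call begins. camera_info takes no time and is no camera call.
- ticket.finish_job(): hands the job in, once; it reports no verdict.
Trained networks look in the newest picture that a camera, given by its name, has taken for a name from the list of things; names that differ only in an ending like _2 or _b are one class to them, and where a whole thing is asked for, a point or a joint stands for the part that bears it (a point fixed in the world has none). Each returns a list of dicts, best first, with "confidence" (0 to 1); they miss things now and then, are a little off and sometimes report something else, mostly with a low value. They report only what shows in the picture. A call takes as long as a camera call. They do not tell look-alikes from the thing itself.
- spot_in(camera, query): "bbox" ([left, top, right, bottom] in pixels, round what is visible of it).
- outline_of(camera, query): "mask" (384x512 bool, what is visible of it) and "bbox" ([left, top, right, bottom] in pixels, round what is visible of it).
The state is a dict: "t": time; "joint_pos": joint angles; "joint_vel": joint speeds; "joint_efforts": joint torques, N m; "eef_pos": TCP position; "eef_rot": TCP orientation; "wrist_force": force on the tool from outside, world axes, zero at the start; "torque": the same for the moment, N m; "finger_gap": finger opening in m.
Only numpy, scipy, OpenCV 4.12 (cv2) and the standard library are available. Lean on these libraries where they do the work, as an engineer would, in place of code of your own. Each camera call takes 0.05 s, during which the arm holds its last target.

### The job

The four cutters stand in their single sockets in the order in which the next engraving program calls them. Load them into the four pockets of the grey tool carrier in that same order from left to right as seen from the robot, each upright and fully seated on its flange, and lay the touch plate, terminal screw up, flat on the carrier's sloping front, square against the lip.

Things in the scene. Friction and masses are not known exactly. Their poses are not given: they have to be found in the camera images.
- face_mill: Loose round steel tool holder, cone down. Origin: centre of the cone's small lower end; z up its axis. Cone 36 mm long, 11 mm across below, 19 above; flange 36 mm across at z 36 to 46 mm; then the round head of a face mill, 42 mm across, z 46 to 74 mm (grasp there), four inserts in its flat top; top at 77 mm. Widest and lowest of the four. 0.24 kg.
- drill: Loose round steel tool holder, cone down. Origin: centre of the cone's small lower end; z up its axis. Cone 36 mm long, 11 mm across below, 19 above; flange 36 mm across at z 36 to 46 mm; then a slim nut, 21 mm across, z 46 to 74 mm (grasp there), and a thin 7 mm drill; top at 117 mm. Slimmest and tallest of the four. 0.14 kg.
- end_mill: Loose round steel tool holder, cone down. Origin: centre of the cone's small lower end; z up its axis. Cone 36 mm long, 11 mm across below, 19 above; flange 36 mm across at z 36 to 46 mm; then a dark slotted nut, 33 mm across, z 46 to 74 mm (grasp there), and a flat-ended 13 mm end mill; top at 102 mm. 0.2 kg.
- countersink: Loose round steel tool holder, cone down. Origin: centre of the cone's small lower end; z up its axis. Cone 36 mm long, 11 mm across below, 19 above; flange 36 mm across at z 36 to 46 mm; then a bright slotted nut, 28 mm across, z 46 to 74 mm (grasp there), and a 26 mm cone-shaped countersink head with a pointed tip; top at 97 mm. 0.17 kg.
- socket_face_mill: Fixed black plastic socket in which the face mill stands at the start; 47 mm across the foot, 44 mm high, hole 24.6 mm. Origin: centre of its underside, on a rail 6 mm above the desk; a cutter in it has its origin 8 mm above. Four alike in a row along their y axis, 62 mm apart, in any order; +y is the left as the robot sees it, -x faces the robot.
- socket_drill: Fixed black plastic socket in which the drill stands at the start; 47 mm across the foot, 44 mm high, hole 24.6 mm. Origin: centre of its underside, on a rail 6 mm above the desk; a cutter in it has its origin 8 mm above. Four alike in a row along their y axis, 62 mm apart, in any order; +y is the left as the robot sees it, -x faces the robot.
- socket_end_mill: Fixed black plastic socket in which the end mill stands at the start; 47 mm across the foot, 44 mm high, hole 24.6 mm. Origin: centre of its underside, on a rail 6 mm above the desk; a cutter in it has its origin 8 mm above. Four alike in a row along their y axis, 62 mm apart, in any order; +y is the left as the robot sees it, -x faces the robot.
- socket_countersink: Fixed black plastic socket in which the countersink stands at the start; 47 mm across the foot, 44 mm high, hole 24.6 mm. Origin: centre of its underside, on a rail 6 mm above the desk; a cutter in it has its origin 8 mm above. Four alike in a row along their y axis, 62 mm apart, in any order; +y is the left as the robot sees it, -x faces the robot.
- carrier: Grey fixed carrier, 270 mm wide and a bow handle at each end. Origin on the desk under the pocket row; -x front (to the robot), +y left. Four 25.6 mm through pockets at x 0, y 93, 31, -31, -93 mm, rims at z 52.4 mm (seated cutter's origin z 16.4). Front slope (black rubber inlay), 262 mm wide, 25 degrees, from x -29, z 52 mm falling 72 mm along it to x -94, z 22 mm; there a lip rises 12 mm square to the slope.
- touch_plate: Loose aluminium touch plate, 50 x 50 x 14 mm, flat on the desk at the start, with a crosshair on top and a 9 mm brass terminal screw near one corner (x = y = 17 mm, 7 mm high). Origin: centre of its underside; z up, x and y along its edges. 0.11 kg.
Things that resemble listed ones, but are neither listed nor needed, are in the scene too. Leave any orange or pink look-alike of the end_mill alone.

How it is judged:
At the end, for the whole second after the job is handed in: Each cutter is in the carrier pocket of the same rank from the left as its own socket: within 8 mm, flange down (5 mm), upright within 0.12 rad. The plate lies terminal up on the slope (within 5 degrees), within 10 mm of the lip and not past the ends. All are released and at rest (x of face_mill in the frame of carrier between -0.008 and 0.008 m and z of face_mill in the frame of carrier between 0.01 and 0.021 m and angle between each of face_mill, drill, end_mill, countersink's own z axis and vertical below 0.12 rad and linear speed of each of face_mill, drill, end_mill, countersink, touch_plate below 0.02 m/s and ((y of face_mill in the frame of carrier between 0.085 and 0.101 m and y of each of socket_drill, socket_end_mill, socket_countersink in the frame of socket_face_mill below -0.02 m) or (y of face_mill in the frame of carrier between 0.023 and 0.039 m and y of socket_drill in the frame of socket_face_mill above 0.02 m and y of each of socket_end_mill, socket_countersink in the frame of socket_face_mill below -0.02 m) or (y of face_mill in the frame of carrier between 0.023 and 0.039 m and y of each of socket_drill, socket_countersink in the frame of socket_face_mill below -0.02 m and y of socket_end_mill in the frame of socket_face_mill above 0.02 m) or (y of face_mill in the frame of carrier between 0.023 and 0.039 m and y of each of socket_drill, socket_end_mill in the frame of socket_face_mill below -0.02 m and y of socket_countersink in the frame of socket_face_mill above 0.02 m) or (y of face_mill in the frame of carrier between -0.039 and -0.023 m and y of each of socket_drill, socket_end_mill in the frame of socket_face_mill above 0.02 m and y of socket_countersink in the frame of socket_face_mill below -0.02 m) or (y of face_mill in the frame of carrier between -0.039 and -0.023 m and y of each of socket_drill, socket_countersink in the frame of socket_face_mill above 0.02 m and y of socket_end_mill in the frame of socket_face_mill below -0.02 m) or (y of face_mill in the frame of carrier between -0.039 and -0.023 m and y of socket_drill in the frame of socket_face_mill below -0.02 m and y of each of socket_end_mill, socket_countersink in the frame of socket_face_mill above 0.02 m) or (y of face_mill in the frame of carrier between -0.101 and -0.085 m and y of each of socket_drill, socket_end_mill, socket_countersink in the frame of socket_face_mill above 0.02 m)) and x of drill in the frame of carrier between -0.008 and 0.008 m and z of drill in the frame of carrier between 0.01 and 0.021 m and ((y of drill in the frame of carrier between 0.085 and 0.101 m and y of each of socket_face_mill, socket_end_mill, socket_countersink in the frame of socket_drill below -0.02 m) or (y of drill in the frame of carrier between 0.023 and 0.039 m and y of socket_face_mill in the frame of socket_drill above 0.02 m and y of each of socket_end_mill, socket_countersink in the frame of socket_drill below -0.02 m) or (y of drill in the frame of carrier between 0.023 and 0.039 m and y of each of socket_face_mill, socket_countersink in the frame of socket_drill below -0.02 m and y of socket_end_mill in the frame of socket_drill above 0.02 m) or (y of drill in the frame of carrier between 0.023 and 0.039 m and y of each of socket_face_mill, socket_end_mill in the frame of socket_drill below -0.02 m and y of socket_countersink in the frame of socket_drill above 0.02 m) or (y of drill in the frame of carrier between -0.039 and -0.023 m and y of each of socket_face_mill, socket_end_mill in the frame of socket_drill above 0.02 m and y of socket_countersink in the frame of socket_drill below -0.02 m) or (y of drill in the frame of carrier between -0.039 and -0.023 m and y of each of socket_face_mill, socket_countersink in the frame of socket_drill above 0.02 m and y of socket_end_mill in the frame of socket_drill below -0.02 m) or (y of drill in the frame of carrier between -0.039 and -0.023 m and y of socket_face_mill in the frame of socket_drill below -0.02 m and y of each of socket_end_mill, socket_countersink in the frame of socket_drill above 0.02 m) or (y of drill in the frame of carrier between -0.101 and -0.085 m and y of each of socket_face_mill, socket_end_mill, socket_countersink in the frame of socket_drill above 0.02 m)) and x of end_mill in the frame of carrier between -0.008 and 0.008 m and z of end_mill in the frame of carrier between 0.01 and 0.021 m and ((y of end_mill in the frame of carrier between 0.085 and 0.101 m and y of each of socket_face_mill, socket_drill, socket_countersink in the frame of socket_end_mill below -0.02 m) or (y of end_mill in the frame of carrier between 0.023 and 0.039 m and y of socket_face_mill in the frame of socket_end_mill above 0.02 m and y of each of socket_drill, socket_countersink in the frame of socket_end_mill below -0.02 m) or (y of end_mill in the frame of carrier between 0.023 and 0.039 m and y of each of socket_face_mill, socket_countersink in the frame of socket_end_mill below -0.02 m and y of socket_drill in the frame of socket_end_mill above 0.02 m) or (y of end_mill in the frame of carrier between 0.023 and 0.039 m and y of each of socket_face_mill, socket_drill in the frame of socket_end_mill below -0.02 m and y of socket_countersink in the frame of socket_end_mill above 0.02 m) or (y of end_mill in the frame of carrier between -0.039 and -0.023 m and y of each of socket_face_mill, socket_drill in the frame of socket_end_mill above 0.02 m and y of socket_countersink in the frame of socket_end_mill below -0.02 m) or (y of end_mill in the frame of carrier between -0.039 and -0.023 m and y of each of socket_face_mill, socket_countersink in the frame of socket_end_mill above 0.02 m and y of socket_drill in the frame of socket_end_mill below -0.02 m) or (y of end_mill in the frame of carrier between -0.039 and -0.023 m and y of socket_face_mill in the frame of socket_end_mill below -0.02 m and y of each of socket_drill, socket_countersink in the frame of socket_end_mill above 0.02 m) or (y of end_mill in the frame of carrier between -0.101 and -0.085 m and y of each of socket_face_mill, socket_drill, socket_countersink in the frame of socket_end_mill above 0.02 m)) and x of countersink in the frame of carrier between -0.008 and 0.008 m and z of countersink in the frame of carrier between 0.01 and 0.021 m and ((y of countersink in the frame of carrier between 0.085 and 0.101 m and y of each of socket_face_mill, socket_drill, socket_end_mill in the frame of socket_countersink below -0.02 m) or (y of countersink in the frame of carrier between 0.023 and 0.039 m and y of socket_face_mill in the frame of socket_countersink above 0.02 m and y of each of socket_drill, socket_end_mill in the frame of socket_countersink below -0.02 m) or (y of countersink in the frame of carrier between 0.023 and 0.039 m and y of each of socket_face_mill, socket_end_mill in the frame of socket_countersink below -0.02 m and y of socket_drill in the frame of socket_countersink above 0.02 m) or (y of countersink in the frame of carrier between 0.023 and 0.039 m and y of each of socket_face_mill, socket_drill in the frame of socket_countersink below -0.02 m and y of socket_end_mill in the frame of socket_countersink above 0.02 m) or (y of countersink in the frame of carrier between -0.039 and -0.023 m and y of each of socket_face_mill, socket_drill in the frame of socket_countersink above 0.02 m and y of socket_end_mill in the frame of socket_countersink below -0.02 m) or (y of countersink in the frame of carrier between -0.039 and -0.023 m and y of each of socket_face_mill, socket_end_mill in the frame of socket_countersink above 0.02 m and y of socket_drill in the frame of socket_countersink below -0.02 m) or (y of countersink in the frame of carrier between -0.039 and -0.023 m and y of socket_face_mill in the frame of socket_countersink below -0.02 m and y of each of socket_drill, socket_end_mill in the frame of socket_countersink above 0.02 m) or (y of countersink in the frame of carrier between -0.101 and -0.085 m and y of each of socket_face_mill, socket_drill, socket_end_mill in the frame of socket_countersink above 0.02 m)) and angle between touch_plate's own z axis and vertical between 0.346332 and 0.526332 rad and x of touch_plate in the frame of carrier between -0.0739 and -0.0625 m and z of touch_plate in the frame of carrier between 0.0289 and 0.0394 m and y of touch_plate in the frame of carrier between -0.105 and 0.105 m); the robot touches nothing.
It also fails if it takes over 136 s, if anything falls off the work surface, if the arm or the gripper's body presses on something with over 40 N, if the wrist force passes 120 N, or if a joint passes its speed limit or range.

## Working session

There is one attempt and no reset: what is moved stays moved. The work goes in short steps, Python scripts to look and compute and a tool call to move; the robot and the scene stay as the last step left them, time stands still between calls to the robot, and variables do not carry over. Pictures are saved under pics/ and viewed, and the job is handed in when it is done.

Besides the shell and the picture viewer there is one more tool, called after "Emit:" by a JSON object that holds its "method" and its "body". play_rows: Moves the arm, as the interface text tells. Its arguments: {"type":"object","properties":{"deltas":{"type":"array","items":{"type":"array","items":{"type":"number"}}},"gripper":{"type":"number"},"grip_force":{"type":"number"}},"required":["deltas"]}

```bash
ls; mkdir -p pics; cat > h.py <<'E'
import numpy as np, cv2
from station import get_obs, capture, camera_info, ticket, spot_in, outline_of
def info(n):
    c=camera_info(n); return np.array(c["intrinsics"],float),np.array(c["dist_coeffs"],float),np.array(c["world_from_camera"],float)
def proj(n,P):
    K,D,T=info(n); P=np.atleast_2d(P).astype(float)
    c=(np.linalg.inv(T)@np.c_[P,np.ones(len(P))].T).T[:,:3]; c=c*[1,-1,-1]
    return cv2.projectPoints(c,np.zeros(3),np.zeros(3),K,D)[0][:,0]
def ray(n,uv):
    K,D,T=info(n); u=cv2.undistortPoints(np.array(uv,float).reshape(-1,1,2),K,D)[:,0]
    d=np.c_[u[:,0],-u[:,1],-np.ones(len(u))]
    return T[:3,3],d@T[:3,:3].T   # depth z along axis scale
def onz(n,uv,z):
    o,d=ray(n,uv); return o+d*((z-o[2])/d[:,2:3])
def cloud(n,depth):
    K,D,T=info(n); v,u=np.mgrid[0:384,0:512]
    o,d=ray(n,np.stack([u,v],-1).reshape(-1,2))
    P=o+d*depth.reshape(-1,1); P[depth.reshape(-1)==0]=np.nan
    return P.reshape(384,512,3)
E
python3 - <<'E'
from h import *
for n in ("scene","top"):
    p,d=capture(n); cv2.imwrite(f"pics/{n}0.png",p); np.save(f"{n}0.npy",d)
    K,D,T=info(n); print(n,K[0,0],D,T.round(3).tolist())
    for q in ["face_mill","drill","end_mill","countersink","socket_drill","carrier","touch_plate"]:
        print(q,[(np.round(r["bbox"]).tolist(),round(r["confidence"],2)) for r in spot_in(n,q)[:5]])
print({k:np.round(v,3).tolist() for k,v in get_obs().items()})
E
```

```text
pics
scene 401.7971713954434 [0.00400072 0.         0.         0.         0.        ] [[0.771, 0.451, -0.45, 0.008], [-0.637, 0.525, -0.564, -0.556], [-0.018, 0.722, 0.692, 0.767], [0.0, 0.0, 0.0, 1.0]]
face_mill [([321.0, 222.0, 341.0, 246.0], 0.72), ([340.0, 233.0, 357.0, 264.0], 0.66)]
drill [([339.0, 233.0, 357.0, 265.0], 0.77)]
end_mill [([307.0, 202.0, 319.0, 228.0], 0.87), ([266.0, 195.0, 278.0, 228.0], 0.82), ([257.0, 214.0, 269.0, 248.0], 0.58)]
countersink [([361.0, 262.0, 379.0, 289.0], 0.81)]
socket_drill [([333.0, 257.0, 356.0, 281.0], 0.65)]
carrier [([184.0, 145.0, 241.0, 197.0], 0.81)]
touch_plate [([228.0, 197.0, 250.0, 215.0], 0.82), ([303.0, 225.0, 318.0, 242.0], 0.47), ([305.0, 201.0, 321.0, 229.0], 0.37), ([321.0, 220.0, 338.0, 248.0], 0.17)]
top 392.6871981600055 [-0.07168117  0.          0.          0.          0.        ] [[-0.015, 0.994, -0.112, 0.334], [-1.0, -0.013, 0.026, 0.03], [0.025, 0.113, 0.993, 1.078], [0.0, 0.0, 0.0, 1.0]]
face_mill [([326.0, 162.0, 345.0, 178.0], 0.5)]
drill [([347.0, 162.0, 361.0, 178.0], 0.49), ([367.0, 172.0, 380.0, 188.0], 0.24)]
end_mill [([303.0, 159.0, 317.0, 173.0], 0.73), ([266.0, 180.0, 282.0, 197.0], 0.65), ([282.0, 201.0, 293.0, 216.0], 0.55)]
countersink [([369.0, 164.0, 388.0, 182.0], 0.64)]
socket_drill [([343.0, 169.0, 357.0, 184.0], 0.4)]
carrier [([96.0, 167.0, 206.0, 227.0], 0.73)]
touch_plate [([226.0, 185.0, 250.0, 207.0], 0.83)]
{'t': 0.8, 'joint_pos': [-1.376, 0.104, 0.097, 1.564, -0.0, 1.353], 'joint_vel': [0.001, -0.001, 0.0, 0.001, 0.001, -0.0], 'joint_efforts': [0.001, -55.673, 50.374, 0.001, -0.0, 0.0], 'eef_pos': [0.241, -0.55, 0.231], 'eef_rot': [-1.377, 0.9, -0.9], 'wrist_force': [0.238, 0.009, 0.344], 'torque': [0.007, -0.067, 0.023], 'finger_gap': 0.085}
```

View pictures.

```bash
python3 - <<'E'
import cv2
for n,(l,t,r,b) in {"scene":(170,130,400,300),"top":(90,140,400,240)}.items():
    p=cv2.imread(f"pics/{n}0.png")[t:b,l:r]; f=min(800/(r-l),600/(b-t)); cv2.imwrite(f"pics/{n}0c.png",cv2.resize(p,None,fx=f,fy=f,interpolation=cv2.INTER_CUBIC)); print(f)
E
```

```text
3.4782608695652173
2.5806451612903225
```

View pics/scene0.png

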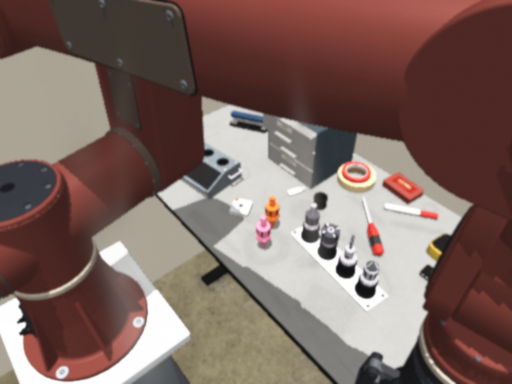

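View pics/top0.png

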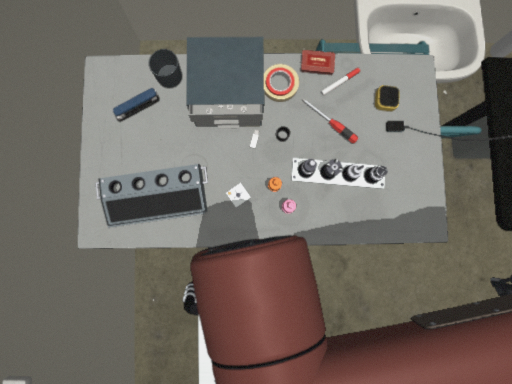

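```bash
sleep 0.1
```

```text
(no output)
```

View pics/scene0c.png

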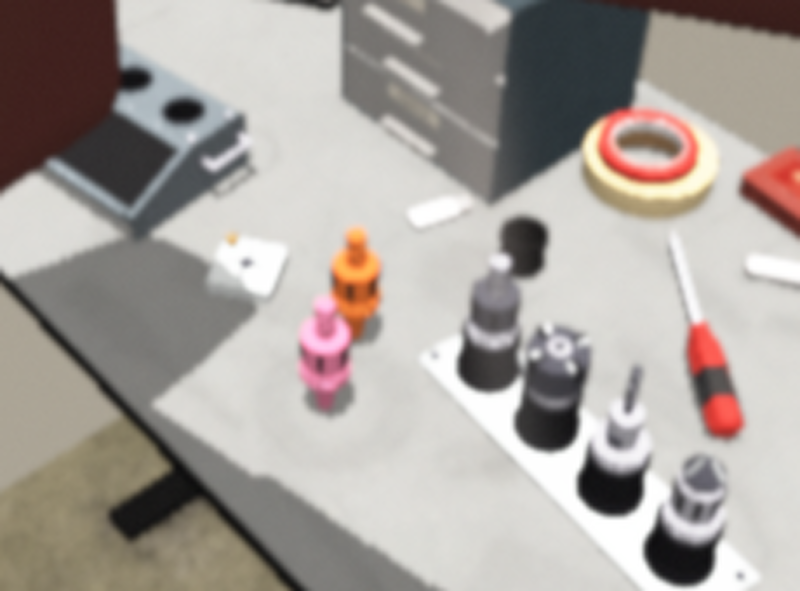

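View pics/top0c.png

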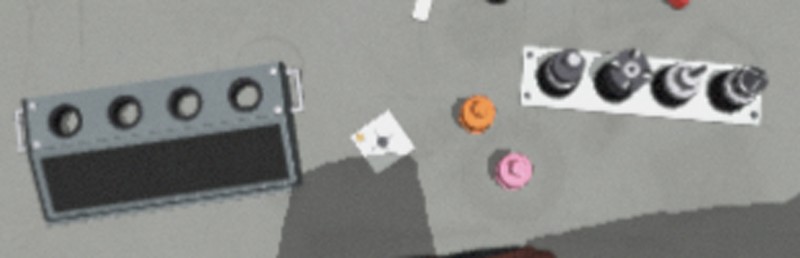

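```bash
python3 - <<'E'
from h import *
d=np.load("top0.npy"); C=cloud("top",d)
p=cv2.imread("pics/top0.png")
print("desk z near", np.nanmedian(C[200:210,255:270],axis=(0,1)), np.nanmedian(C[130:150,100:140,2]))
# carrier
sub=C[150:240,85:220]
z=sub[...,2]
print("top plane z hist",np.histogram(z[~np.isnan(z)],bins=np.arange(0.0,0.1,0.005)))
m=((C[...,2]>0.047)&(C[...,2]<0.06)); mm=np.zeros_like(m); mm[150:240,85:220]=m[150:240,85:220]
P=C[mm]; print(mm.sum(), P.min(0),P.max(0))
r=cv2.minAreaRect((P[:,:2]*1000).astype(np.float32)); print(r)
# cutters etc: local high z
for nm,(a,b) in {"endm":(309,165),"face":(332,167),"drill":(354,168),"csk":(377,172)}.items():
    w=C[b-14:b+16,a-14:a+14]; zz=w[...,2]
    for lo,hi in ((0.045,0.055),(0.055,0.065),(0.065,0.09),(0.09,0.14)):
        q=w[(zz>lo)&(zz<hi)]
        if len(q)>3: print(nm,lo,hi,len(q),q.mean(0).round(4),np.ptp(q,axis=0).round(3))
w=C[180:215,222:256]; q=w[(w[...,2]>0.008)]; print("plate",len(q),q.mean(0)); print(cv2.minAreaRect((q[:,:2]*1000).astype(np.float32)))
h=p[160:230,90:215]; cv2.imwrite("pics/car.png",cv2.resize(h,None,fx=6,fy=6,interpolation=cv2.INTER_NEAREST))
h=p[150:195,285:392]; cv2.imwrite("pics/soc.png",cv2.resize(h,None,fx=7,fy=7,interpolation=cv2.INTER_NEAREST))
h=p[178:214,220:258]; cv2.imwrite("pics/pl.png",cv2.resize(h,None,fx=12,fy=12,interpolation=cv2.INTER_NEAREST))
E
```

```text
desk z near [ 4.19334076e-01 -1.90805097e-02 -3.55239063e-04] -0.0003195337550943034
top plane z hist (array([2983,   33,    4,   38,  309,  546,  550,  525,  504,  782, 1696,
         85,    0,    0,    0,    0,    0,    0,    0]), array([0.   , 0.005, 0.01 , 0.015, 0.02 , 0.025, 0.03 , 0.035, 0.04 ,
       0.045, 0.05 , 0.055, 0.06 , 0.065, 0.07 , 0.075, 0.08 , 0.085,
       0.09 , 0.095]))
2369 [0.41647873 0.14039861 0.04702765] [0.52506692 0.41334512 0.05795491]
((469.0267333984375, 276.74615478515625), (80.82891845703125, 269.7686767578125), 7.619820594787598)
endm 0.045 0.055 38 [ 0.5045 -0.1353  0.0497] [0.038 0.037 0.009]
endm 0.055 0.065 18 [ 0.5052 -0.1331  0.0601] [0.03  0.026 0.006]
endm 0.065 0.09 107 [ 0.5099 -0.138   0.0848] [0.031 0.032 0.023]
endm 0.09 0.14 44 [ 0.5128 -0.1409  0.1062] [0.029 0.026 0.029]
face 0.045 0.055 22 [ 0.4982 -0.1906  0.0482] [0.032 0.023 0.009]
face 0.055 0.065 7 [ 0.4931 -0.1935  0.0634] [0.016 0.024 0.003]
face 0.065 0.09 196 [ 0.5061 -0.2014  0.0856] [0.042 0.042 0.025]
face 0.09 0.14 41 [ 0.5053 -0.2023  0.0911] [0.037 0.033 0.004]
drill 0.045 0.055 32 [ 0.4978 -0.2559  0.0495] [0.041 0.03  0.009]
drill 0.055 0.065 70 [ 0.4977 -0.258   0.0597] [0.033 0.033 0.007]
drill 0.065 0.09 79 [ 0.5012 -0.2486  0.0833] [0.03  0.056 0.023]
drill 0.09 0.14 30 [ 0.501  -0.2589  0.1078] [0.013 0.055 0.039]
csk 0.045 0.055 48 [ 0.4902 -0.3163  0.0495] [0.041 0.035 0.009]
csk 0.055 0.065 48 [ 0.4913 -0.317   0.0602] [0.033 0.029 0.009]
csk 0.065 0.09 47 [ 0.4906 -0.3174  0.0812] [0.026 0.024 0.024]
csk 0.09 0.14 85 [ 0.4944 -0.3227  0.1018] [0.026 0.073 0.038]
plate 332 [0.44514499 0.04684585 0.01388494]
((445.49322509765625, 46.85298156738281), (50.19975662231445, 49.787445068359375), 34.58838653564453)
```

View pics/car.png

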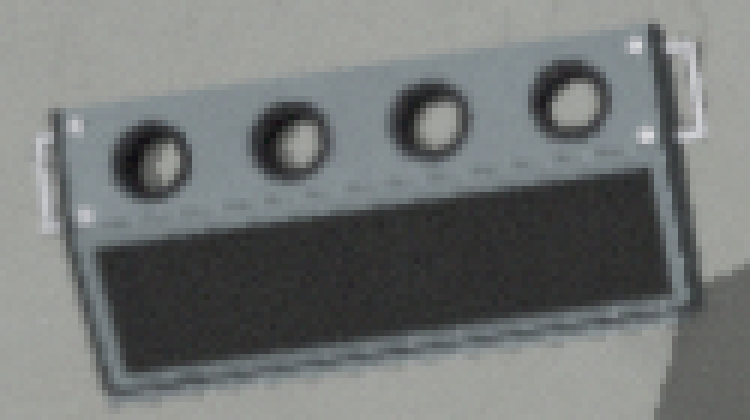

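View pics/soc.png

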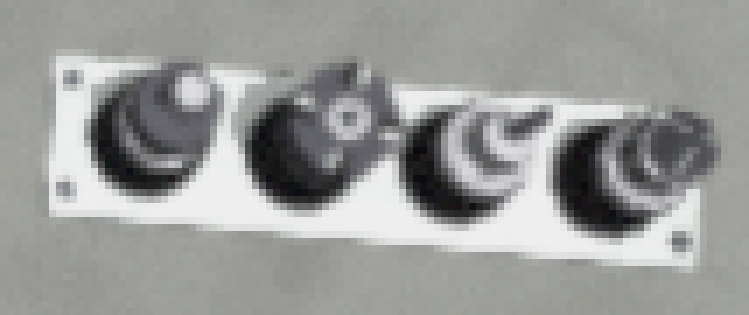

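View pics/pl.png

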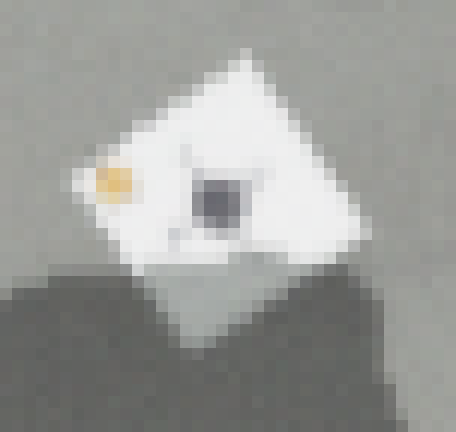

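```bash
python3 - <<'E'
from h import *
from scipy.spatial.transform import Rotation as R
d=np.load("top0.npy"); C=cloud("top",d); p=cv2.imread("pics/top0.png"); g=cv2.cvtColor(p,cv2.COLOR_BGR2GRAY)
o=get_obs(); print("R tool cols\n",R.from_rotvec(o["eef_rot"]).as_matrix().round(3))
# pockets: upsample, dark contour outer -> ellipse
S=8; roi=(95,160,215,205); l,t,r,b=roi
big=cv2.resize(g[t:b,l:r],None,fx=S,fy=S,interpolation=cv2.INTER_CUBIC)
cs=[]
for u,v in ((115.3,186.7),(138.3,183.5),(161.7,180.3),(185,177)):
    th=(big<105).astype(np.uint8)
    n,lab,st,ce=cv2.connectedComponentsWithStats(th)
    c0=np.array([(u-l+.5)*S-.5,(v-t+.5)*S-.5])
    best=min([i for i in range(1,n) if st[i,4]>800],key=lambda i:np.linalg.norm(ce[i]-c0))
    pts=cv2.findContours((lab==best).astype(np.uint8),cv2.RETR_EXTERNAL,cv2.CHAIN_APPROX_NONE)[0][0]
    h=cv2.convexHull(pts); (cx,cy),ax,an=cv2.fitEllipse(h); px=((cx+.5)/S-.5+l,(cy+.5)/S-.5+t)
    W=onz("top",[px],0.0524)[0]; cs.append(W); print("pocket",np.round(px,2),np.array(ax)/S,W.round(4))
cs=np.array(cs); print(np.linalg.norm(np.diff(cs,axis=0),axis=1))
v=cs[0]-cs[3]; yaw=np.arctan2(-v[0],v[1]); print("carrier centre",cs.mean(0),"yaw",np.degrees(yaw))
# rail white
roi=(285,150,392,195); l,t,r,b=roi
w=(g[t:b,l:r]>200).astype(np.uint8); pts=cv2.convexHull(cv2.findNonZero(w)).reshape(-1,2)+[l,t]
W=onz("top",pts,0.006); rr=cv2.minAreaRect((W[:,:2]*1000).astype(np.float32)); print("rail",rr)
hi=C[150:195,285:392]; 
# robust circle fits from depth with known radius per band
from scipy.optimize import least_squares
def cyl(c,rad,lo,hi,win=18):
    u,v=proj("top",[[c[0],c[1],(lo+hi)/2]])[0].astype(int); w=C[v-win:v+win,u-win:u+win].reshape(-1,3)
    q=w[(w[:,2]>lo)&(w[:,2]<hi)]; q=q[np.linalg.norm(q[:,:2]-c[:2],axis=1)<rad+0.02]
    return q
guess={"end_mill":(.507,-.137),"face_mill":(.503,-.199),"drill":(.498,-.26),"countersink":(.492,-.32)}
for k,c in guess.items():
    q=cyl(np.array(c),.018,.0575,.0625); f=np.median(q,axis=0) if len(q) else None
    print(k,"flange",len(q),f, (q[:,:2].min(0)+q[:,:2].max(0))/2 if len(q) else "", np.ptp(q,axis=0) if len(q) else "")
# plate
w=C[180:215,222:256]; q=w[(w[...,2]>0.010)&(w[...,2]<.017)]; print(cv2.minAreaRect((q[:,:2]*1000).astype(np.float32)))
print("screw",onz("top",[(229.5,193.3)],0.021))
E
```

```text
R tool cols
 [[ 0.401  0.     0.916]
 [-0.916 -0.     0.401]
 [ 0.    -1.    -0.   ]]
pocket [114.79 186.49] [13.50432587 14.03518391] [0.4676 0.3701 0.0524]
pocket [137.91 183.07] [13.58574486 14.39178371] [0.4759 0.309  0.0524]
pocket [161.13 179.71] [13.60150909 14.14924145] [0.484  0.2478 0.0524]
pocket [184.52 176.34] [13.86017799 14.15048599] [0.4922 0.1862 0.0524]
[0.06169807 0.06175493 0.06214437]
carrier centre [0.47995862 0.27824701 0.0524    ] yaw 7.616655743409628
rail ((504.36749267578125, -233.9362030029297), (260.83782958984375, 63.33106231689453), 84.35726165771484)
end_mill flange 16 [ 0.50294928 -0.12936012  0.05945091] [ 0.51101529 -0.13686723] [0.02954729 0.02636424 0.0046496 ]
face_mill flange 1 [ 0.4872024  -0.19967741  0.06191727] [ 0.4872024  -0.19967741] [0. 0. 0.]
drill flange 60 [ 0.4947111  -0.2562286   0.05987767] [ 0.50032419 -0.26226708] [0.03293147 0.03291865 0.0047085 ]
countersink flange 35 [ 0.48910396 -0.31563061  0.06002295] [ 0.4945514  -0.32251307] [0.03282677 0.0292258  0.00497357]
((445.49322509765625, 46.85298156738281), (50.19975662231445, 49.787445068359375), 34.58838653564453)
screw [[0.44920435 0.06922654 0.021     ]]
```

```bash
python3 - <<'E'
from h import *
from scipy.optimize import least_squares
d=np.load("top0.npy"); ds=np.load("scene0.npy")
Cs={"top":cloud("top",d),"scene":cloud("scene",ds)}
p=cv2.imread("pics/top0.png")
def px(x,y): return [285+(x+.5)/7-.5,150+(y+.5)/7-.5]
c=onz("top",[px(52,55),px(50,213),px(692,268)],.006); print("rail corners",c.round(4)); v=c[1]-c[2]; print("yaw",np.degrees(np.arctan2(-v[0],v[1])),np.linalg.norm(v), "centre by diag",(c[0]+c[2])/2)
guess={"end_mill":(.507,-.137,.0165),"face_mill":(.503,-.199,.021),"drill":(.498,-.26,.0105),"countersink":(.492,-.32,.014)}
res={}
for k,(x,y,r) in guess.items():
  for cam,C in Cs.items():
    q=C.reshape(-1,3); q=q[~np.isnan(q[:,0])]
    q=q[(q[:,2]>.063)&(q[:,2]<.085)&(np.hypot(q[:,0]-x,q[:,1]-y)<r+.012)]
    if len(q)<10: print(k,cam,len(q)); continue
    s=least_squares(lambda a:np.hypot(q[:,0]-a[0],q[:,1]-a[1])-r,[x,y],loss="soft_l1",f_scale=.001)
    print(k,cam,len(q),s.x.round(4),"med|res|",np.median(abs(s.fun)).round(4)); res[k,cam]=s.x
T=np.array([res[k,"top"] for k in guess]); print(np.diff(T,axis=0)); v=T[0]-T[3]; print(np.degrees(np.arctan2(-v[0],v[1])),T.mean(0))
E
```

```text
rail corners [[ 0.5491 -0.1048  0.006 ]
 [ 0.4856 -0.1023  0.006 ]
 [ 0.4606 -0.3594  0.006 ]]
yaw -5.5542070535439905 0.25835116574469535 centre by diag [ 0.50484441 -0.23207541  0.006     ]
end_mill top 29 [ 0.5136 -0.1414] med|res| 0.0004
end_mill scene 91 [ 0.5123 -0.1399] med|res| 0.0005
face_mill top 47 [ 0.5079 -0.2038] med|res| 0.0005
face_mill scene 113 [ 0.5063 -0.2013] med|res| 0.0005
drill top 29 [ 0.501  -0.2636] med|res| 0.0006
drill scene 66 [ 0.4997 -0.2631] med|res| 0.0007
countersink top 32 [ 0.4952 -0.3261] med|res| 0.0003
countersink scene 105 [ 0.493  -0.3262] med|res| 0.0006
[[-0.00575257 -0.06233787]
 [-0.0068266  -0.05981441]
 [-0.00580235 -0.06253215]]
-5.6838923056612245 [ 0.50443032 -0.23371021]
```

```bash
cat >> h.py <<'E'
from scipy.spatial.transform import Rotation as Rot
def pose():
    o=get_obs(); return np.array(o["eef_pos"]),Rot.from_rotvec(o["eef_rot"])
def tool(yaw,tilt=0,about=None):
    """x axis horizontal at yaw (deg), y down; tilt deg about world horizontal axis 'about' (deg heading)"""
    a=np.radians(yaw); x=np.array([np.cos(a),np.sin(a),0]); y=np.array([0,0,-1.]); z=np.cross(x,y)
    R=Rot.from_matrix(np.c_[x,y,z])
    if tilt:
        b=np.radians(about); R=Rot.from_rotvec(np.radians(tilt)*np.array([np.cos(b),np.sin(b),0]))*R
    return R
def plan(points,Rt,lin=.05,ang=9.5,start=None):
    """rows through world points, turning evenly to Rt over the first..last; prints rows"""
    p,R=start or pose(); out=[]
    legs=[np.array(q,float) for q in points]
    full=(R.inv()*Rt).as_rotvec(); A=np.degrees(np.linalg.norm(full))
    ns=[]; q=p
    for g in legs: ns.append(max(1,int(np.ceil(np.linalg.norm(g-q)/lin)))); q=g
    if A>.05:
        while A/sum(ns)>ang: ns[int(np.argmax([np.linalg.norm(l) for l in legs]))]+=1
    N=sum(ns); stepr=Rot.from_rotvec(full/N); q=p
    for g,n in zip(legs,ns):
        for i in range(n):
            sh=R.inv().apply((g-q)/n); out.append([*np.round(sh,4),*np.round(np.degrees(full/N),2)]); 
            R=R*stepr
        q=g
    for i in range(0,N,5): print([[float(v) if v else 0 for v in r] for r in out[i:i+5]])
def st():
    o=get_obs(); p,R=pose(); m=R.as_matrix()
    print("t",round(o["t"],2),"p",p.round(4),"yaw",np.degrees(np.arctan2(m[1,0],m[0,0])).round(2),"ydir",m[:,1].round(3),"gap",round(o["finger_gap"],4),"F",np.round(o["wrist_force"],1),"q",np.round(o["joint_pos"],2))
E
python3 - <<'E'
from h import *
plan([(.513,-.1407,.2)],tool(-5.6))
E
```

```text
[[-0.0265, 0.0031, 0.0413, 0, -6.07, 0], [-0.022, 0.0031, 0.0439, 0, -6.07, 0], [-0.0172, 0.0031, 0.046, 0, -6.07, 0], [-0.0123, 0.0031, 0.0476, 0, -6.07, 0], [-0.0072, 0.0031, 0.0486, 0, -6.07, 0]]
[[-0.002, 0.0031, 0.0491, 0, -6.07, 0], [0.0032, 0.0031, 0.049, 0, -6.07, 0], [0.0084, 0.0031, 0.0484, 0, -6.07, 0], [0.0135, 0.0031, 0.0472, 0, -6.07, 0], [0.0184, 0.0031, 0.0456, 0, -6.07, 0]]
```

The enlarged top crop (`soc.png`) shows four cutters on the white rail, left to right:
- End_mill at about (309,168): dark nut with a bright flat-ended mill.
- Face_mill at about (332,168): widest, with four inserts.
- Drill at about (352,172): slim nut with a thin bit.
- Countersink at about (376,173): bright slotted nut with a cone tip.

There are three end_mill candidates: (309,168) grey, (275,184) orange and (289,206) pink. The grey one stands in a socket and is the one meant. The orange and pink ones are the look-alikes, so I'll leave them alone. The plate is at (238,194), with its brass screw visible on top at (229,193).

Emit:
{"method": "play_rows", "body": {"deltas": [[-0.0265,0.003,0.0413,0,-6.07,0],[-0.022,0.003,0.0439,0,-6.07,0],[-0.0172,0.003,0.046,0,-6.07,0],[-0.0123,0.003,0.0476,0,-6.07,0],[-0.0072,0.003,0.0486,0,-6.07,0]], "gripper": 100}}

```text
t: 1.42
eef_pos: [0.3776, -0.3439, 0.2164]
eef_rot: [-1.515, 0.489, -0.49]
wrist_force: [0.3, 0.1, 0.2]
finger_gap: 0.0856
```

Emit:
{"method": "play_rows", "body": {"deltas": [[-0.002,0.003,0.0491,0,-6.07,0],[0.0032,0.003,0.049,0,-6.07,0],[0.0084,0.003,0.0484,0,-6.07,0],[0.0135,0.003,0.0472,0,-6.07,0],[0.0184,0.003,0.0456,0,-6.07,0]]}}

```text
t: 2.05
eef_pos: [0.5139, -0.1394, 0.2014]
eef_rot: [-1.57, 0.074, -0.075]
wrist_force: [0.9, -1.5, 0.9]
finger_gap: 0.085
```

```bash
python3 - <<'E'
from h import *
st(); plan([(.513,-.1407,.15),(.513,-.1407,.062)],tool(-5.6),lin=.045)
E
```

```text
t 2.05 p [ 0.5139 -0.1394  0.2014] yaw -5.45 ydir [ 0.001 -0.    -1.   ] gap 0.085 F [ 0.9 -1.5  0.9] q [-0.51 -0.11 -0.17  1.51 -0.    1.16]
[[-0.0004, 0.0257, -0.0007, 0.01, 0.04, 0.01], [-0.0004, 0.0257, -0.0007, 0.01, 0.04, 0.01], [0, 0.044, 0, 0.01, 0.04, 0.01], [0, 0.044, 0, 0.01, 0.04, 0.01]]
```

Emit:
{"method": "play_rows", "body": {"deltas": [[0,0.026,0,0,0,0],[0,0.026,0,0,0,0],[0,0.044,0,0,0,0],[0,0.036,0,0,0,0],[0,0.008,0,0,0,0]]}}

```text
t: 2.68
eef_pos: [0.5116, -0.14, 0.059]
eef_rot: [-1.568, 0.08, -0.075]
wrist_force: [0.1, 0.5, 0.1]
finger_gap: 0.0859
```

```bash
python3 - <<'E'
from h import *
st()
for n in ("scene","top"):
    p,d=capture(n); cv2.imwrite(f"pics/{n}1.png",p)
l,t,r,b=250,130,400,300; p=cv2.imread("pics/scene1.png"); cv2.imwrite("pics/scene1c.png",cv2.resize(p,None,fx=1.5,fy=1.5))
E
```

```text
t 2.67 p [ 0.5116 -0.14    0.059 ] yaw -5.65 ydir [-0.003  0.002 -1.   ] gap 0.0859 F [0.1 0.5 0.1] q [-0.51 -0.06 -0.38  1.25 -0.    1.16]
```

View pics/scene1c.png

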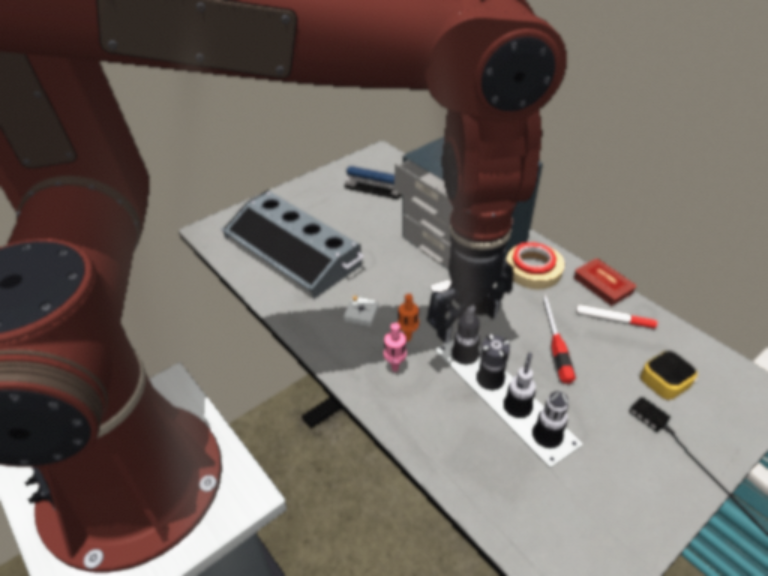

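The two fingers straddle the end mill at (467,335) in the enlarged view, and the orange and pink look-alikes stand clear. I'll close on it.

Emit:
{"method": "play_rows", "body": {"deltas": [[0,0,0,0,0,0],[0,0,0,0,0,0],[0,0,0,0,0,0],[0,0,0,0,0,0],[0,0,0,0,0,0]], "gripper": 0, "grip_force": 60}}

```text
t: 3.4
eef_pos: [0.5137, -0.1412, 0.0625]
eef_rot: [-1.57, 0.076, -0.079]
wrist_force: [-0.6, 0.2, 6.8]
finger_gap: 0.0306
```

```bash
python3 - <<'E'
from h import *
st()
E
```

```text
t 3.4 p [ 0.5137 -0.1412  0.0625] yaw -5.65 ydir [ 0.001 -0.001 -1.   ] gap 0.0306 F [-0.6  0.2  6.8] q [-0.51 -0.06 -0.38  1.25 -0.    1.16]
```

Emit:
{"method": "play_rows", "body": {"deltas": [[0,-0.015,0,0,0,0],[0,-0.035,0,0,0,0],[0,-0.045,0,0,0,0],[0,-0.045,0,0,0,0],[0,-0.02,0,0,0,0]]}}

```text
t: 4.03
eef_pos: [0.5138, -0.1413, 0.2251]
eef_rot: [-1.571, 0.075, -0.08]
wrist_force: [-0.1, -0.6, -3.4]
finger_gap: 0.0309
```

```bash
python3 - <<'E'
from h import *
st()
c=np.array([.480,.2782]);a=np.radians(7.62)
for i,y in enumerate((.093,.031,-.031,-.093)): print(i,(c+y*np.array([-np.sin(a),np.cos(a)])).round(4))
P=c+.093*np.array([-np.sin(a),np.cos(a)])
plan([(.46,.15,.222),(*P,.222)],tool(7.6),start=(np.array([.513,-.1407,.222]),tool(-5.6)))
p,d=capture("scene"); cv2.imwrite("pics/s2.png",p[60:260,220:420].repeat(3,0).repeat(3,1))
E
```

```text
t 4.03 p [ 0.5138 -0.1413  0.2251] yaw -5.65 ydir [ 0.003 -0.002 -1.   ] gap 0.0309 F [-0.1 -0.6 -3.4] q [-0.51 -0.11 -0.12  1.55 -0.    1.16]
0 [0.4677 0.3704]
1 [0.4759 0.3089]
2 [0.4841 0.2475]
3 [0.4923 0.186 ]
[[-0.0135, 0, 0.0474, 0, -1.2, 0], [-0.0125, 0, 0.0476, 0, -1.2, 0], [-0.0115, 0, 0.0479, 0, -1.2, 0], [-0.0105, 0, 0.0481, 0, -1.2, 0], [-0.0095, 0, 0.0483, 0, -1.2, 0]]
[[-0.0085, 0, 0.0485, 0, -1.2, 0], [0.0028, 0, 0.044, 0, -1.2, 0], [0.0037, 0, 0.0439, 0, -1.2, 0], [0.0046, 0, 0.0439, 0, -1.2, 0], [0.0055, 0, 0.0438, 0, -1.2, 0]]
[[0.0064, 0, 0.0436, 0, -1.2, 0]]
```

View pics/s2.png

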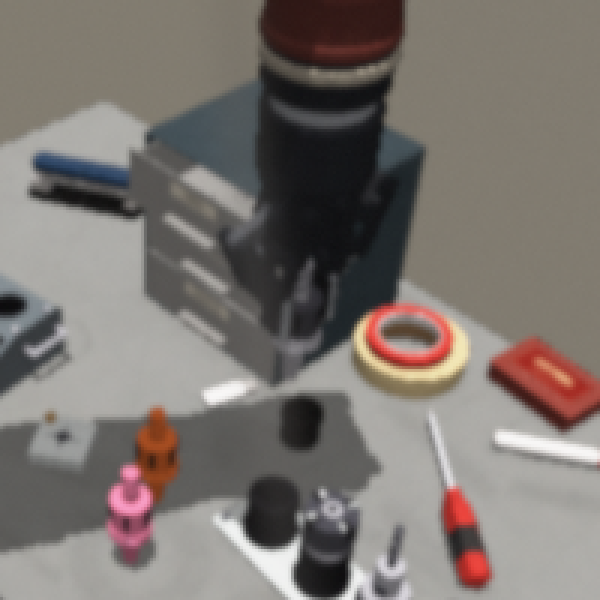

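The end mill is lifted out, at about (297,335) in the crop, and its socket at (272,510) is empty. Next I'll carry it to the leftmost pocket.

Emit:
{"method": "play_rows", "body": {"deltas": [[-0.0135,0,0.0474,0,-1.2,0],[-0.0125,0,0.0476,0,-1.2,0],[-0.0115,0,0.0479,0,-1.2,0],[-0.0105,0,0.0481,0,-1.2,0],[-0.0095,0,0.0483,0,-1.2,0]]}}

```text
t: 4.7
eef_pos: [0.4685, 0.1029, 0.2211]
eef_rot: [-1.571, -0.005, 0.005]
wrist_force: [1.2, 0.1, -2.5]
finger_gap: 0.0315
```

Emit:
{"method": "play_rows", "body": {"deltas": [[-0.0085,0,0.0485,0,-1.2,0],[0.0028,0,0.044,0,-1.2,0],[0.0037,0,0.0439,0,-1.2,0],[0.0046,0,0.0439,0,-1.2,0],[0.0055,0,0.0438,0,-1.2,0]]}}

```text
t: 5.32
eef_pos: [0.4663, 0.3276, 0.221]
eef_rot: [-1.569, -0.087, 0.088]
wrist_force: [1.0, -0.1, -1.9]
finger_gap: 0.0311
```

Emit:
{"method": "play_rows", "body": {"deltas": [[0.0064,0,0.0436,0,-1.2,0],[0,0.025,0,0,0,0],[0,0.035,0,0,0,0],[0,0.02,0,0,0,0]]}}

```text
t: 5.82
eef_pos: [0.4672, 0.3698, 0.1389]
eef_rot: [-1.57, -0.102, 0.106]
wrist_force: [-0.6, 1.0, -2.2]
finger_gap: 0.031
```

```bash
python3 - <<'E'
from h import *
st()
plan([(.4677,.3704,.142)],tool(7.6))
p,d=capture("top"); cv2.imwrite("pics/t3.png",p[110:250,80:250].repeat(4,0).repeat(4,1))
p,d=capture("scene"); cv2.imwrite("pics/s3.png",p[80:230,120:320].repeat(4,0).repeat(4,1))
E
```

```text
t 5.83 p [0.4672 0.3698 0.1389] yaw 7.56 ydir [-0.003 -0.001 -1.   ] gap 0.031 F [-0.6  1.  -2.2] q [ 0.45  0.1  -0.08  1.4  -0.    1.89]
[[0.0006, -0.0031, 0.0005, 0.06, -0.04, -0.16]]
```

View pics/s3.png

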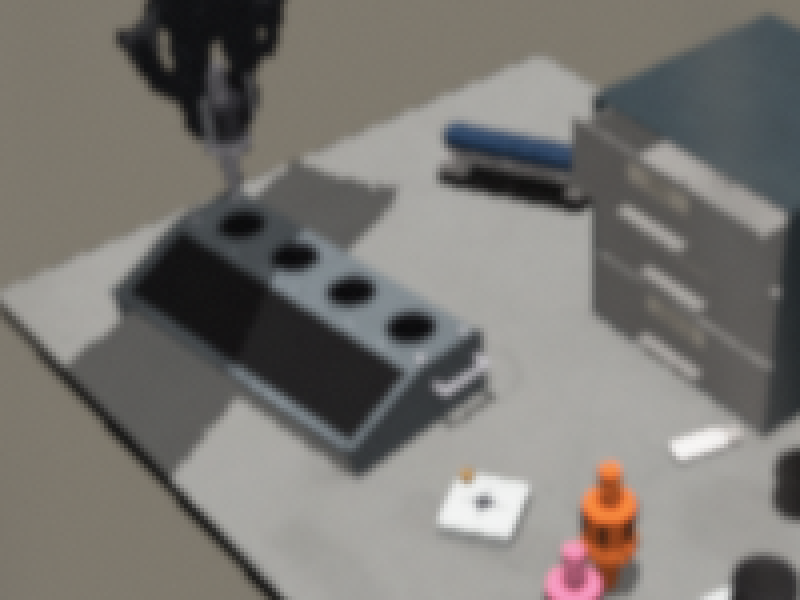

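```bash
python3 - <<'E'
from h import *
print(proj("scene",[[.4677,.3704,.094],[.4677,.3704,.0524]]))
st()
E
```

```text
[[178.43555977 123.93798271]
 [180.45163129 135.4422402 ]]
t 5.92 p [0.4668 0.3694 0.1386] yaw 7.54 ydir [-0.004 -0.002 -1.   ] gap 0.0313 F [-0.4 -1.  -2.3] q [ 0.45  0.1  -0.08  1.4  -0.    1.89]
```

Emit:
{"method": "play_rows", "body": {"deltas": [[0,0.025,0,0,0,0],[0,0.025,0,0,0,0],[0,0.015,0,0,0,0],[0,0.01,0,0,0,0],[0,0,0,0,0,0]]}}

```text
t: 6.55
eef_pos: [0.4683, 0.3702, 0.0663]
eef_rot: [-1.568, -0.103, 0.104]
wrist_force: [1.0, 0.2, -3.2]
finger_gap: 0.0312
```

```bash
python3 - <<'E'
from h import *
st()
p,d=capture("scene"); cv2.imwrite("pics/s4.png",p[80:180,120:280].repeat(5,0).repeat(5,1))
E
```

```text
t 6.55 p [0.4683 0.3702 0.0663] yaw 7.54 ydir [-0. -0. -1.] gap 0.0312 F [ 1.   0.2 -3.2] q [ 0.45  0.13 -0.17  1.27 -0.    1.89]
```

View pics/s4.png

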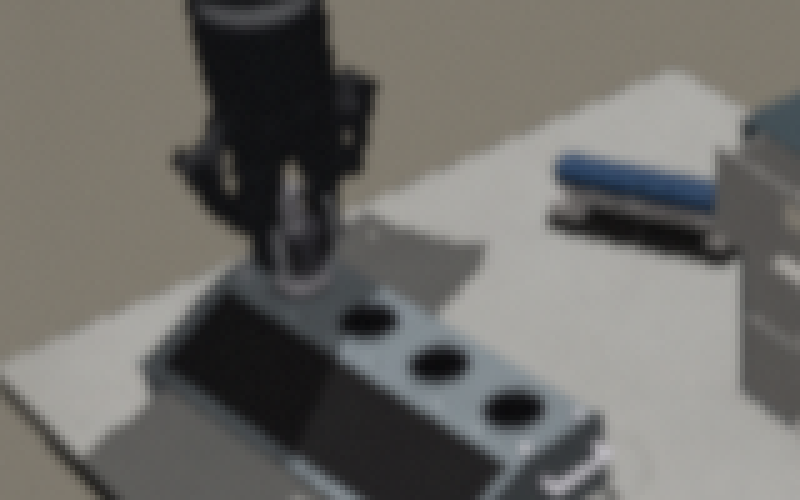

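The end mill's flange sits on the rim of the left pocket at about (302,285). I'll release it and retreat.

Emit:
{"method": "play_rows", "body": {"deltas": [[0,0,0,0,0,0],[0,0,0,0,0,0],[0,0,0,0,0,0]], "gripper": 80}}

```text
t: 6.98
eef_pos: [0.4686, 0.3704, 0.0668]
eef_rot: [-1.568, -0.104, 0.103]
wrist_force: [0.5, -0.4, -0.4]
finger_gap: 0.0685
```

Emit:
{"method": "play_rows", "body": {"deltas": [[0,-0.02,0,0,0,0],[0,-0.04,0,0,0,0],[0,-0.05,0,0,0,0],[0,-0.04,0,0,0,0]]}}

```text
t: 7.48
eef_pos: [0.4686, 0.3704, 0.2202]
eef_rot: [-1.567, -0.106, 0.101]
wrist_force: [0.4, 0.1, -0.2]
finger_gap: 0.0682
```

```bash
python3 - <<'E'
from h import *
st()
p,d=capture("scene"); cv2.imwrite("pics/s5.png",p[80:180,120:280].repeat(5,0).repeat(5,1))
plan([(.46,.1,.20),(.507,-.2025,.2)],tool(-5.6))
E
```

```text
t 7.47 p [0.4686 0.3704 0.2202] yaw 7.55 ydir [ 0.003  0.001 -1.   ] gap 0.0682 F [ 0.4  0.1 -0.2] q [ 0.45  0.09  0.06  1.54 -0.    1.89]
[[-0.0077, 0.0041, -0.0446, -0.02, 1.01, 0.04], [-0.0069, 0.0041, -0.0447, -0.02, 1.01, 0.04], [-0.0061, 0.0041, -0.0448, -0.02, 1.01, 0.04], [-0.0053, 0.0042, -0.0449, -0.02, 1.01, 0.04], [-0.0045, 0.0042, -0.045, -0.02, 1.01, 0.04]]
[[-0.0037, 0.0042, -0.0451, -0.02, 1.01, 0.04], [0.0056, -0.0001, -0.0434, -0.02, 1.01, 0.04], [0.0064, 0, -0.0433, -0.02, 1.01, 0.04], [0.0071, 0, -0.0431, -0.02, 1.01, 0.04], [0.0079, 0, -0.043, -0.02, 1.01, 0.04]]
[[0.0086, 0, -0.0429, -0.02, 1.01, 0.04], [0.0094, 0, -0.0427, -0.02, 1.01, 0.04], [0.0101, 0, -0.0425, -0.02, 1.01, 0.04]]
```

View pics/s5.png

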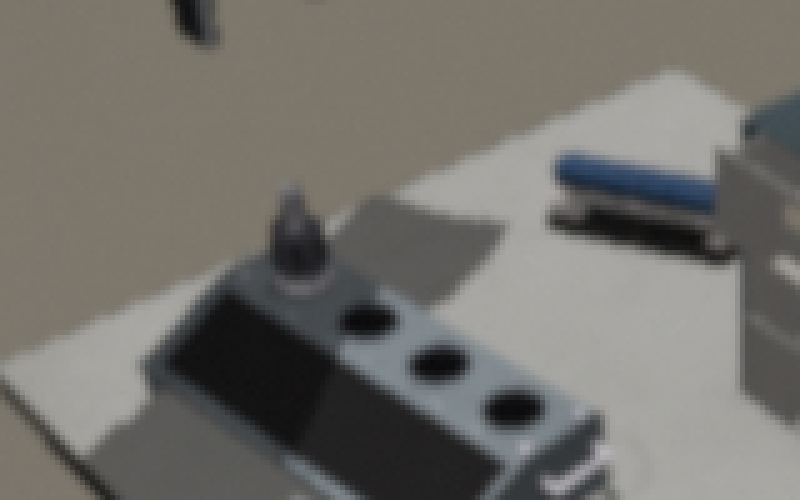

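The end mill stands upright and seated in the left pocket at (298,240). The face mill is next.

Emit:
{"method": "play_rows", "body": {"deltas": [[-0.0077,0.004,-0.0446,0,1,0],[-0.0069,0.004,-0.0447,0,1,0],[-0.0061,0.004,-0.0448,0,1,0],[-0.0053,0.004,-0.0449,0,1,0],[-0.0045,0.004,-0.045,0,1,0]], "gripper": 100}}

```text
t: 8.15
eef_pos: [0.4596, 0.1429, 0.1975]
eef_rot: [-1.571, -0.036, 0.033]
wrist_force: [0.9, -0.2, 0.3]
finger_gap: 0.0852
```

Emit:
{"method": "play_rows", "body": {"deltas": [[-0.0037,0.004,-0.0451,0,1,0],[0.0056,0,-0.0434,0,1,0],[0.0064,0,-0.0433,0,1,0],[0.0071,0,-0.0431,0,1,0],[0.0079,0,-0.043,0,1,0]]}}

```text
t: 8.78
eef_pos: [0.4854, -0.0754, 0.1938]
eef_rot: [-1.571, 0.033, -0.035]
wrist_force: [-0.2, 0.3, -0.0]
finger_gap: 0.0854
```

Emit:
{"method": "play_rows", "body": {"deltas": [[0.0086,0,-0.0429,0,1,0],[0.0094,0,-0.0427,0,1,0],[0.0101,0,-0.0425,0,1,0],[0,0.02,0,0,0,0],[0,0.02,0,0,0,0]]}}

```text
t: 9.4
eef_pos: [0.5054, -0.2031, 0.1519]
eef_rot: [-1.57, 0.075, -0.075]
wrist_force: [-0.5, -0.1, -0.3]
finger_gap: 0.0852
```

Emit:
{"method": "play_rows", "body": {"deltas": [[0,0,0,0,0,0]]}}

```text
t: 9.52
eef_pos: [0.5043, -0.2016, 0.1503]
eef_rot: [-1.568, 0.076, -0.072]
wrist_force: [-0.8, -0.7, 0.1]
finger_gap: 0.0854
```

```bash
python3 - <<'E'
from h import *
st(); plan([(.507,-.2025,.0625)],tool(-5.6),lin=.04)
E
```

```text
t 9.53 p [ 0.5043 -0.2016  0.1503] yaw -5.38 ydir [-0.003  0.002 -1.   ] gap 0.0854 F [-0.8 -0.7  0.1] q [-0.62 -0.07 -0.22  1.42  0.    1.04]
[[0.001, 0.0293, -0.0003, -0.03, 0.07, -0.06], [0.001, 0.0293, -0.0003, -0.03, 0.07, -0.06], [0.001, 0.0293, -0.0002, -0.03, 0.07, -0.06]]
```

Emit:
{"method": "play_rows", "body": {"deltas": [[0.001,0.03,0,0,0,0],[0.001,0.03,0,0,0,0],[0,0.022,0,0,0,0],[0,0.005,0,0,0,0],[0,0,0,0,0,0]]}}

```text
t: 10.15
eef_pos: [0.5077, -0.2032, 0.0661]
eef_rot: [-1.57, 0.074, -0.075]
wrist_force: [0.0, -0.0, -0.0]
finger_gap: 0.0855
```

Emit:
{"method": "play_rows", "body": {"deltas": [[0,0,0,0,0,0],[0,0,0,0,0,0],[0,0,0,0,0,0],[0,0,0,0,0,0],[0,0,0,0,0,0]], "gripper": 0}}

```text
t: 10.78
eef_pos: [0.5079, -0.2039, 0.0664]
eef_rot: [-1.57, 0.074, -0.076]
wrist_force: [-1.4, 1.3, 4.9]
finger_gap: 0.0404
```

```bash
python3 - <<'E'
from h import *
st()
E
```

```text
t 10.78 p [ 0.5079 -0.2039  0.0664] yaw -5.45 ydir [ 0.001 -0.001 -1.   ] gap 0.0404 F [-1.4  1.3  4.9] q [-0.62 -0.02 -0.33  1.26 -0.    1.05]
```

Emit:
{"method": "play_rows", "body": {"deltas": [[0,-0.015,0,0,0,0],[0,-0.035,0,0,0,0],[0,-0.045,0,0,0,0],[0,-0.045,0,0,0,0],[0,-0.015,0,0,0,0]]}}

```text
t: 11.4
eef_pos: [0.5084, -0.2042, 0.2239]
eef_rot: [-1.572, 0.072, -0.078]
wrist_force: [0.5, -0.3, -2.8]
finger_gap: 0.0397
```

```bash
python3 - <<'E'
from h import *
st()
plan([(.46,.1,.22),(.4759,.3089,.22)],tool(7.6))
E
```

```text
t 11.4 p [ 0.5084 -0.2042  0.2239] yaw -5.45 ydir [ 0.004 -0.003 -1.   ] gap 0.0397 F [ 0.5 -0.3 -2.8] q [-0.62 -0.06 -0.08  1.54 -0.    1.05]
[[-0.011, 0.0004, 0.0426, 0.01, -1.09, 0.02], [-0.0102, 0.0004, 0.0428, 0.01, -1.09, 0.02], [-0.0094, 0.0004, 0.043, 0.01, -1.09, 0.02], [-0.0086, 0.0005, 0.0432, 0.01, -1.09, 0.02], [-0.0077, 0.0005, 0.0433, 0.01, -1.09, 0.02]]
[[-0.0069, 0.0005, 0.0435, 0.01, -1.09, 0.02], [-0.0061, 0.0005, 0.0436, 0.01, -1.09, 0.02], [0.0048, 0, 0.0416, 0.01, -1.09, 0.02], [0.0055, 0, 0.0415, 0.01, -1.09, 0.02], [0.0063, 0, 0.0414, 0.01, -1.09, 0.02]]
[[0.0071, 0, 0.0413, 0.01, -1.09, 0.02], [0.0079, 0, 0.0411, 0.01, -1.09, 0.02]]
```

Emit:
{"method": "play_rows", "body": {"deltas": [[-0.011,0.0004,0.0426,0,-1.09,0],[-0.0102,0.0004,0.0428,0,-1.09,0],[-0.0094,0.0004,0.043,0,-1.09,0],[-0.0086,0.0005,0.0432,0,-1.09,0],[-0.0077,0.0005,0.0433,0,-1.09,0]]}}

```text
t: 12.02
eef_pos: [0.472, 0.0152, 0.2172]
eef_rot: [-1.571, 0.001, 0.001]
wrist_force: [1.4, 0.4, -1.9]
finger_gap: 0.0399
```

Emit:
{"method": "play_rows", "body": {"deltas": [[-0.0069,0.0005,0.0435,0,-1.09,0],[-0.0061,0.0005,0.0436,0,-1.09,0],[0.0048,0,0.0416,0,-1.09,0],[0.0055,0,0.0415,0,-1.09,0],[0.0063,0,0.0414,0,-1.09,0]]}}

```text
t: 12.65
eef_pos: [0.4679, 0.2273, 0.2161]
eef_rot: [-1.57, -0.074, 0.076]
wrist_force: [1.1, 0.3, -2.6]
finger_gap: 0.0404
```

Emit:
{"method": "play_rows", "body": {"deltas": [[0.0071,0,0.0413,0,-1.09,0],[0.0079,0,0.0411,0,-1.09,0],[0,0.03,0,0,0,0],[0,0.03,0,0,0,0],[0,0.01,0,0,0,0]]}}

```text
t: 13.28
eef_pos: [0.4732, 0.309, 0.1442]
eef_rot: [-1.57, -0.101, 0.108]
wrist_force: [-0.1, 0.1, -1.2]
finger_gap: 0.04
```

Emit:
{"method": "play_rows", "body": {"deltas": [[0,0,0,0,0,0]]}}

```text
t: 13.4
eef_pos: [0.4743, 0.3092, 0.1465]
eef_rot: [-1.569, -0.103, 0.106]
wrist_force: [-0.4, -0.1, -1.9]
finger_gap: 0.0398
```

```bash
python3 - <<'E'
from h import *
st()
plan([(.4759,.3089,.0695)],tool(7.6),lin=.03)
p,d=capture("scene"); cv2.imwrite("pics/s6.png",p[80:180,120:280].repeat(5,0).repeat(5,1))
E
```

```text
t 13.4 p [0.4743 0.3092 0.1465] yaw 7.62 ydir [-0.001 -0.001 -1.   ] gap 0.0398 F [-0.4 -0.1 -1.9] q [ 0.35  0.   -0.16  1.41 -0.    1.78]
[[0.0006, 0.0257, -0.0002, 0.01, 0.01, -0.03], [0.0005, 0.0257, -0.0002, 0.01, 0.01, -0.03], [0.0005, 0.0257, -0.0002, 0.01, 0.01, -0.03]]
```

View pics/s6.png

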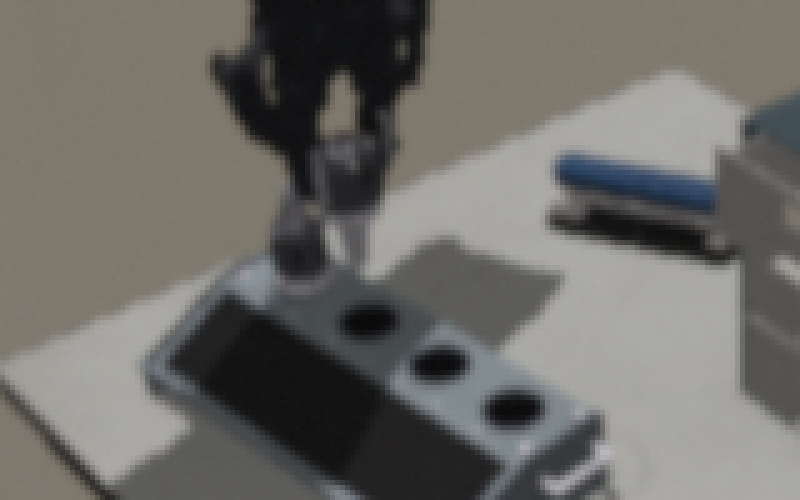

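The face mill hangs upright over the second pocket at (365,320), clear of the end mill. I'll lower it.

Emit:
{"method": "play_rows", "body": {"deltas": [[0.0008,0.026,0,0,0,0],[0.0008,0.026,0,0,0,0],[0,0.016,0,0,0,0],[0,0.008,0,0,0,0],[0,0,0,0,0,0]]}}

```text
t: 14.08
eef_pos: [0.4765, 0.3097, 0.0714]
eef_rot: [-1.568, -0.105, 0.104]
wrist_force: [0.3, -0.2, -2.1]
finger_gap: 0.04
```

```bash
python3 - <<'E'
from h import *
st()
E
```

```text
t 14.07 p [0.4765 0.3097 0.0714] yaw 7.63 ydir [ 0. -0. -1.] gap 0.04 F [ 0.3 -0.2 -2.1] q [ 0.35  0.04 -0.26  1.27 -0.    1.78]
```

Emit:
{"method": "play_rows", "body": {"deltas": [[0,0.002,0,0,0,0],[0,0,0,0,0,0]]}}

```text
t: 14.32
eef_pos: [0.4767, 0.3098, 0.0696]
eef_rot: [-1.568, -0.105, 0.104]
wrist_force: [-0.2, 0.3, -3.1]
finger_gap: 0.0402
```

Emit:
{"method": "play_rows", "body": {"deltas": [[0,0,0,0,0,0],[0,0,0,0,0,0],[0,0,0,0,0,0]], "gripper": 85}}

```text
t: 14.7
eef_pos: [0.4766, 0.3098, 0.0693]
eef_rot: [-1.568, -0.105, 0.104]
wrist_force: [0.4, 0.5, 0.1]
finger_gap: 0.0726
```

Emit:
{"method": "play_rows", "body": {"deltas": [[0,-0.02,0,0,0,0],[0,-0.04,0,0,0,0],[0,-0.05,0,0,0,0],[0,-0.04,0,0,0,0]]}}

```text
t: 15.2
eef_pos: [0.4767, 0.3099, 0.2229]
eef_rot: [-1.568, -0.107, 0.102]
wrist_force: [1.3, -0.0, 0.2]
finger_gap: 0.0729
```

```bash
python3 - <<'E'
from h import *
st()
p,d=capture("scene"); cv2.imwrite("pics/s7.png",p[80:180,120:280].repeat(5,0).repeat(5,1))
plan([(.46,.05,.21),(.5003,-.2633,.21)],tool(-5.6))
E
```

```text
t 15.2 p [0.4767 0.3099 0.2229] yaw 7.63 ydir [ 0.003  0.001 -1.   ] gap 0.0729 F [ 1.3 -0.   0.2] q [ 0.35  0.   -0.02  1.54 -0.    1.78]
[[-0.0088, 0.0029, -0.0426, -0.01, 1.02, 0.04], [-0.0081, 0.0029, -0.0428, -0.01, 1.02, 0.04], [-0.0073, 0.0029, -0.0429, -0.01, 1.02, 0.04], [-0.0065, 0.003, -0.043, -0.01, 1.02, 0.04], [-0.0058, 0.003, -0.0431, -0.01, 1.02, 0.04]]
[[-0.005, 0.003, -0.0432, -0.01, 1.02, 0.04], [0.0046, 0, -0.0449, -0.01, 1.02, 0.04], [0.0054, 0, -0.0448, -0.01, 1.02, 0.04], [0.0062, 0, -0.0447, -0.01, 1.02, 0.04], [0.0069, 0, -0.0446, -0.01, 1.02, 0.04]]
[[0.0077, 0, -0.0445, -0.01, 1.02, 0.04], [0.0085, 0, -0.0443, -0.01, 1.02, 0.04], [0.0093, 0, -0.0442, -0.01, 1.02, 0.04]]
```

View pics/s7.png

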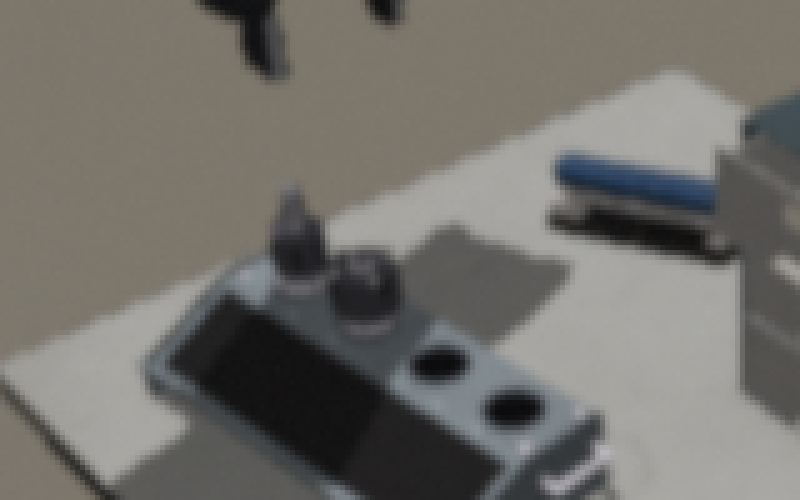

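The face mill is seated and upright in the second pocket at (366,290). The drill is next.

Emit:
{"method": "play_rows", "body": {"deltas": [[-0.0088,0.003,-0.0426,0,1.02,0],[-0.0081,0.003,-0.0428,0,1.02,0],[-0.0073,0.003,-0.0429,0,1.02,0],[-0.0065,0.003,-0.043,0,1.02,0],[-0.0058,0.003,-0.0431,0,1.02,0]], "gripper": 85}}

```text
t: 15.88
eef_pos: [0.4609, 0.0914, 0.2054]
eef_rot: [-1.571, -0.036, 0.033]
wrist_force: [0.3, -0.6, -0.4]
finger_gap: 0.0725
```

Emit:
{"method": "play_rows", "body": {"deltas": [[-0.005,0.003,-0.0432,0,1.02,0],[0.0046,0,-0.0449,0,1.02,0],[0.0054,0,-0.0448,0,1.02,0],[0.0062,0,-0.0447,0,1.02,0],[0.0069,0,-0.0446,0,1.02,0]]}}

```text
t: 16.5
eef_pos: [0.4811, -0.1314, 0.2026]
eef_rot: [-1.571, 0.035, -0.037]
wrist_force: [0.3, -0.4, 0.8]
finger_gap: 0.0722
```

Emit:
{"method": "play_rows", "body": {"deltas": [[0.0077,0,-0.0445,0,1.02,0],[0.0085,0,-0.0443,0,1.02,0],[0.0093,0,-0.0442,0,1.02,0],[0,0.03,0,0,0,0],[0,0.01,0,0,0,0]]}}

```text
t: 17.12
eef_pos: [0.4974, -0.264, 0.1604]
eef_rot: [-1.568, 0.079, -0.077]
wrist_force: [-0.1, 1.0, -0.0]
finger_gap: 0.0725
```

Emit:
{"method": "play_rows", "body": {"deltas": [[0,0,0,0,0,0]]}}

```text
t: 17.25
eef_pos: [0.4978, -0.2634, 0.1613]
eef_rot: [-1.569, 0.077, -0.076]
wrist_force: [0.1, -0.2, 0.2]
finger_gap: 0.0724
```

```bash
python3 - <<'E'
from h import *
st(); plan([(.5003,-.2633,.063)],tool(-5.6),lin=.04)
E
```

```text
t 17.25 p [ 0.4978 -0.2634  0.1613] yaw -5.59 ydir [-0.001  0.    -1.   ] gap 0.0724 F [ 0.1 -0.2  0.2] q [-0.72 -0.01 -0.15  1.43 -0.    0.95]
[[0.0008, 0.0328, 0.0001, -0.01, 0, -0.01], [0.0008, 0.0328, 0.0001, -0.01, 0, -0.01], [0.0008, 0.0328, 0.0001, -0.01, 0, -0.01]]
```

Emit:
{"method": "play_rows", "body": {"deltas": [[0.001,0.03,0,0,0,0],[0.001,0.035,0,0,0,0],[0.0005,0.022,0,0,0,0],[0,0.009,0,0,0,0],[0,0,0,0,0,0]]}}

```text
t: 17.88
eef_pos: [0.5008, -0.2642, 0.066]
eef_rot: [-1.57, 0.076, -0.077]
wrist_force: [0.3, -0.2, -0.2]
finger_gap: 0.0726
```

Emit:
{"method": "play_rows", "body": {"deltas": [[0,0,0,0,0,0],[0,0,0,0,0,0],[0,0,0,0,0,0],[0,0,0,0,0,0],[0,0,0,0,0,0]], "gripper": 0}}

```text
t: 18.5
eef_pos: [0.5008, -0.2646, 0.0659]
eef_rot: [-1.57, 0.077, -0.078]
wrist_force: [-0.8, 0.3, 5.7]
finger_gap: 0.0193
```

```bash
python3 - <<'E'
from h import *
st()
p,d=capture("scene"); cv2.imwrite("pics/s8.png",p[160:310,280:430].repeat(4,0).repeat(4,1))
E
```

```text
t 18.5 p [ 0.5008 -0.2646  0.0659] yaw -5.63 ydir [ 0.001 -0.001 -1.   ] gap 0.0193 F [-0.8  0.3  5.7] q [-0.72  0.04 -0.27  1.26 -0.    0.95]
```

View pics/s8.png

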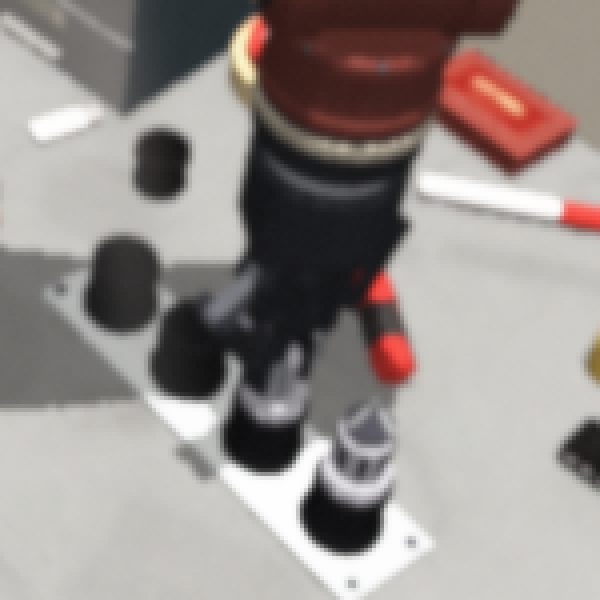

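The drill's nut is gripped at (280,385) with a 19 mm gap, and the countersink is untouched. I'll lift and carry it to the third pocket.

Emit:
{"method": "play_rows", "body": {"deltas": [[0,-0.015,0,0,0,0],[0,-0.035,0,0,0,0],[0,-0.045,0,0,0,0],[0,-0.045,0,0,0,0],[0,-0.015,0,0,0,0]]}}

```text
t: 19.18
eef_pos: [0.5014, -0.2651, 0.2237]
eef_rot: [-1.572, 0.074, -0.08]
wrist_force: [0.2, -0.2, -1.3]
finger_gap: 0.0191
```

```bash
python3 - <<'E'
from h import *
st()
plan([(.46,.05,.22),(.4841,.2475,.22)],tool(7.6))
E
```

```text
t 19.18 p [ 0.5014 -0.2651  0.2237] yaw -5.63 ydir [ 0.003 -0.003 -1.   ] gap 0.0191 F [ 0.2 -0.2 -1.3] q [-0.72 -0.   -0.03  1.54 -0.    0.95]
[[-0.0103, 0.0004, 0.0442, 0.02, -1.2, 0.02], [-0.0094, 0.0004, 0.0444, 0.02, -1.2, 0.02], [-0.0084, 0.0004, 0.0446, 0.02, -1.2, 0.02], [-0.0075, 0.0004, 0.0448, 0.02, -1.2, 0.02], [-0.0066, 0.0004, 0.0449, 0.02, -1.2, 0.02]]
[[-0.0056, 0.0005, 0.0451, 0.02, -1.2, 0.02], [-0.0047, 0.0005, 0.0452, 0.02, -1.2, 0.02], [0.0084, 0, 0.049, 0.02, -1.2, 0.02], [0.0094, 0, 0.0488, 0.02, -1.2, 0.02], [0.0105, 0, 0.0486, 0.02, -1.2, 0.02]]
[[0.0115, 0, 0.0484, 0.02, -1.2, 0.02]]
```

Emit:
{"method": "play_rows", "body": {"deltas": [[-0.0103,0.0004,0.0442,0,-1.2,0],[-0.0094,0.0004,0.0444,0,-1.2,0],[-0.0084,0.0004,0.0446,0,-1.2,0],[-0.0075,0.0004,0.0448,0,-1.2,0],[-0.0066,0.0004,0.0449,0,-1.2,0]]}}

```text
t: 19.8
eef_pos: [0.4701, -0.0378, 0.2171]
eef_rot: [-1.57, -0.004, 0.006]
wrist_force: [0.6, 0.6, -1.7]
finger_gap: 0.0192
```

Emit:
{"method": "play_rows", "body": {"deltas": [[-0.0056,0.0005,0.0451,0,-1.2,0],[-0.0047,0.0005,0.0452,0,-1.2,0],[0.0084,0,0.049,0,-1.2,0],[0.0094,0,0.0488,0,-1.2,0],[0.0105,0,0.0486,0,-1.2,0]]}}

```text
t: 20.42
eef_pos: [0.4767, 0.2005, 0.2162]
eef_rot: [-1.569, -0.087, 0.089]
wrist_force: [0.9, 0.4, -1.4]
finger_gap: 0.0188
```

Emit:
{"method": "play_rows", "body": {"deltas": [[0.0115,0,0.0484,0,-1.2,0],[0.001,0.03,0,0,0,0],[0.001,0.03,0,0,0,0],[0,0.01,0,0,0,0],[0,0,0,0,0,0]]}}

```text
t: 21.05
eef_pos: [0.4846, 0.2482, 0.1465]
eef_rot: [-1.569, -0.102, 0.105]
wrist_force: [-0.7, 0.8, -1.5]
finger_gap: 0.0188
```

```bash
python3 - <<'E'
from h import *
st()
plan([(.4841,.2475,.0695)],tool(7.6),lin=.03)
p,d=capture("scene"); cv2.imwrite("pics/s9.png",p[80:180,120:280].repeat(5,0).repeat(5,1))
E
```

```text
t 21.05 p [0.4846 0.2482 0.1465] yaw 7.56 ydir [-0.002 -0.    -1.   ] gap 0.0188 F [-0.7  0.8 -1.5] q [ 0.23 -0.06 -0.22  1.41 -0.    1.67]
[[-0.0002, 0.0257, -0.0002, 0, -0.01, -0.03], [-0.0002, 0.0257, -0.0002, 0, -0.01, -0.03], [-0.0002, 0.0257, -0.0002, 0, -0.01, -0.03]]
```

View pics/s9.png

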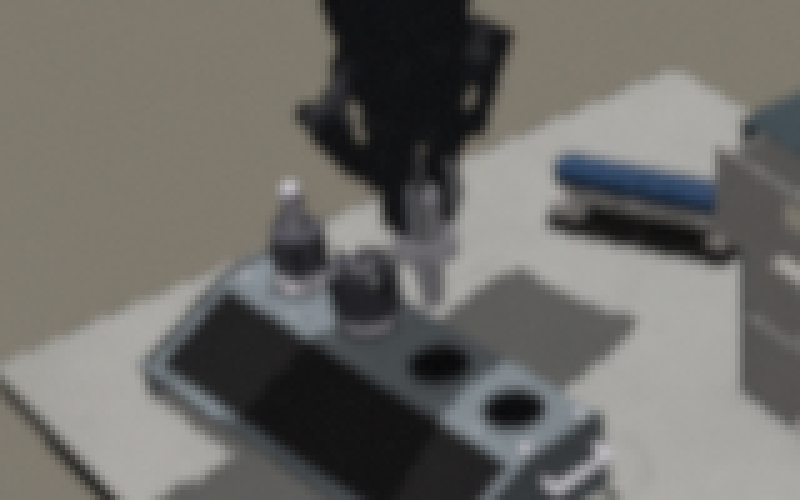

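The drill hangs straight above the third pocket at (438,362). I'll lower it and release.

Emit:
{"method": "play_rows", "body": {"deltas": [[0,0.026,0,0,0,0],[0,0.026,0,0,0,0],[0,0.016,0,0,0,0],[0,0.0095,0,0,0,0],[0,0,0,0,0,0]]}}

```text
t: 21.72
eef_pos: [0.4854, 0.2485, 0.0698]
eef_rot: [-1.568, -0.104, 0.104]
wrist_force: [1.1, 0.2, -1.7]
finger_gap: 0.0189
```

```bash
python3 - <<'E'
from h import *
st()
E
```

```text
t 21.73 p [0.4854 0.2485 0.0698] yaw 7.56 ydir [ 0. -0. -1.] gap 0.0189 F [ 1.1  0.2 -1.7] q [ 0.23 -0.03 -0.33  1.27 -0.    1.67]
```

Emit:
{"method": "play_rows", "body": {"deltas": [[-0.001,0.001,0,0,0,0],[0,0,0,0,0,0]]}}

```text
t: 21.98
eef_pos: [0.4846, 0.2485, 0.0692]
eef_rot: [-1.568, -0.104, 0.103]
wrist_force: [1.1, -0.4, -1.7]
finger_gap: 0.0193
```

Emit:
{"method": "play_rows", "body": {"deltas": [[0,0,0,0,0,0],[0,0,0,0,0,0],[0,0,0,0,0,0]], "gripper": 70}}

```text
t: 22.35
eef_pos: [0.4844, 0.2484, 0.0687]
eef_rot: [-1.568, -0.104, 0.104]
wrist_force: [0.7, -0.2, -0.8]
finger_gap: 0.0599
```

Emit:
{"method": "play_rows", "body": {"deltas": [[0,-0.02,0,0,0,0],[0,-0.04,0,0,0,0],[0,-0.05,0,0,0,0],[0,-0.04,0,0,0,0]]}}

```text
t: 22.85
eef_pos: [0.4846, 0.2485, 0.2223]
eef_rot: [-1.568, -0.106, 0.102]
wrist_force: [0.0, 0.1, 0.4]
finger_gap: 0.0597
```

```bash
python3 - <<'E'
from h import *
st()
p,d=capture("scene"); cv2.imwrite("pics/s10.png",p[80:180,120:280].repeat(5,0).repeat(5,1))
plan([(.46,.0,.215),(.494,-.3261,.215)],tool(-5.6))
E
```

```text
t 22.85 p [0.4846 0.2485 0.2223] yaw 7.57 ydir [ 0.003  0.001 -1.   ] gap 0.0597 F [0.  0.1 0.4] q [ 0.23 -0.07 -0.1   1.54 -0.    1.67]
[[-0.0098, 0.002, -0.0405, -0.01, 1.01, 0.04], [-0.0091, 0.002, -0.0407, -0.01, 1.01, 0.04], [-0.0084, 0.002, -0.0409, -0.01, 1.01, 0.04], [-0.0076, 0.002, -0.041, -0.01, 1.01, 0.04], [-0.0069, 0.002, -0.0411, -0.01, 1.01, 0.04]]
[[-0.0062, 0.0021, -0.0412, -0.01, 1.01, 0.04], [0.0036, 0, -0.0467, -0.01, 1.01, 0.04], [0.0045, 0, -0.0466, -0.01, 1.01, 0.04], [0.0053, 0, -0.0465, -0.01, 1.01, 0.04], [0.0061, 0, -0.0464, -0.01, 1.01, 0.04]]
[[0.0069, 0, -0.0463, -0.01, 1.01, 0.04], [0.0078, 0, -0.0462, -0.01, 1.01, 0.04], [0.0086, 0, -0.046, -0.01, 1.01, 0.04]]
```

View pics/s10.png

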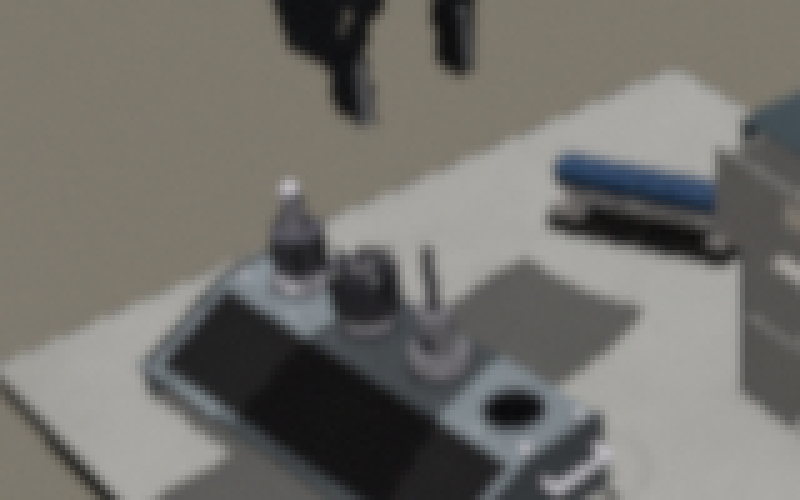

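The drill is seated in the third pocket at (436,340). The countersink is next.

Emit:
{"method": "play_rows", "body": {"deltas": [[-0.0098,0.002,-0.0405,0,1.01,0],[-0.0091,0.002,-0.0407,0,1.01,0],[-0.0084,0.002,-0.0409,0,1.01,0],[-0.0076,0.002,-0.041,0,1.01,0],[-0.0069,0.002,-0.0411,0,1.01,0]], "gripper": 90}}

```text
t: 23.52
eef_pos: [0.4623, 0.0398, 0.2099]
eef_rot: [-1.571, -0.036, 0.033]
wrist_force: [0.2, -0.4, 1.0]
finger_gap: 0.077
```

Emit:
{"method": "play_rows", "body": {"deltas": [[-0.0062,0.002,-0.0412,0,1.01,0],[0.0036,0,-0.0467,0,1.01,0],[0.0045,0,-0.0466,0,1.01,0],[0.0053,0,-0.0465,0,1.01,0],[0.0061,0,-0.0464,0,1.01,0]]}}

```text
t: 24.15
eef_pos: [0.4776, -0.1884, 0.208]
eef_rot: [-1.571, 0.034, -0.036]
wrist_force: [-0.2, 0.0, -0.1]
finger_gap: 0.0767
```

Emit:
{"method": "play_rows", "body": {"deltas": [[0.0069,0,-0.0463,0,1.01,0],[0.0078,0,-0.0462,0,1.01,0],[0.0086,0,-0.046,0,1.01,0],[0.001,0.03,0,0,0,0],[0.001,0.015,0,0,0,0]]}}

```text
t: 24.78
eef_pos: [0.4938, -0.3266, 0.1609]
eef_rot: [-1.569, 0.077, -0.076]
wrist_force: [-0.2, 0.5, 0.3]
finger_gap: 0.0767
```

Emit:
{"method": "play_rows", "body": {"deltas": [[0,0,0,0,0,0]]}}

```text
t: 24.9
eef_pos: [0.4938, -0.3256, 0.1611]
eef_rot: [-1.568, 0.077, -0.075]
wrist_force: [0.0, -0.2, 0.1]
finger_gap: 0.0766
```

```bash
python3 - <<'E'
from h import *
st(); plan([(.494,-.3265,.065)],tool(-5.6),lin=.04)
E
```

```text
t 24.9 p [ 0.4938 -0.3256  0.1611] yaw -5.52 ydir [-0.001  0.001 -1.   ] gap 0.0766 F [ 0.  -0.2  0.1] q [-0.8   0.08 -0.06  1.44 -0.    0.86]
[[0.0001, 0.032, -0.0003, -0.02, 0.03, -0.03], [0.0001, 0.032, -0.0003, -0.02, 0.03, -0.03], [0.0001, 0.032, -0.0003, -0.02, 0.03, -0.03]]
```

Emit:
{"method": "play_rows", "body": {"deltas": [[0,0.03,0,0,0,0],[0,0.035,0,0,0,0],[0,0.022,0,0,0,0],[0,0.008,0,0,0,0],[0,0,0,0,0,0]]}}

```text
t: 25.52
eef_pos: [0.4945, -0.3265, 0.0676]
eef_rot: [-1.57, 0.075, -0.076]
wrist_force: [-0.5, 0.5, 0.7]
finger_gap: 0.0766
```

Emit:
{"method": "play_rows", "body": {"deltas": [[0,0,0,0,0,0],[0,0,0,0,0,0],[0,0,0,0,0,0],[0,0,0,0,0,0],[0,0,0,0,0,0]], "gripper": 0}}

```text
t: 26.15
eef_pos: [0.4945, -0.3269, 0.0676]
eef_rot: [-1.57, 0.076, -0.077]
wrist_force: [-0.9, 0.5, 5.7]
finger_gap: 0.0261
```

```bash
python3 - <<'E'
from h import *
st()
E
```

```text
t 26.15 p [ 0.4945 -0.3269  0.0676] yaw -5.56 ydir [ 0.001 -0.001 -1.   ] gap 0.0261 F [-0.9  0.5  5.7] q [-0.8   0.12 -0.19  1.27 -0.    0.86]
```

Emit:
{"method": "play_rows", "body": {"deltas": [[0,-0.015,0,0,0,0],[0,-0.035,0,0,0,0],[0,-0.045,0,0,0,0],[0,-0.045,0,0,0,0],[0,-0.015,0,0,0,0]]}}

```text
t: 26.78
eef_pos: [0.495, -0.3274, 0.2254]
eef_rot: [-1.573, 0.074, -0.079]
wrist_force: [-0.1, -0.4, -2.6]
finger_gap: 0.0258
```

```bash
python3 - <<'E'
from h import *
st()
plan([(.465,-.05,.222),(.4923,.186,.222)],tool(7.6))
p,d=capture("scene"); cv2.imwrite("pics/s11.png",p[100:310,280:480].repeat(2,0).repeat(2,1))
E
```

```text
t 26.77 p [ 0.495  -0.3274  0.2254] yaw -5.56 ydir [ 0.003 -0.003 -1.   ] gap 0.0258 F [-0.1 -0.4 -2.6] q [-0.8   0.08  0.06  1.55 -0.    0.86]
[[-0.0095, 0.0004, 0.0455, 0.02, -1.2, 0.02], [-0.0085, 0.0004, 0.0457, 0.02, -1.2, 0.02], [-0.0075, 0.0004, 0.0459, 0.02, -1.2, 0.02], [-0.0066, 0.0004, 0.046, 0.02, -1.2, 0.02], [-0.0056, 0.0005, 0.0462, 0.02, -1.2, 0.02]]
[[-0.0047, 0.0005, 0.0463, 0.02, -1.2, 0.02], [0.0068, -0.0001, 0.047, 0.02, -1.2, 0.02], [0.0078, 0, 0.0469, 0.02, -1.2, 0.02], [0.0087, 0, 0.0467, 0.02, -1.2, 0.02], [0.0097, 0, 0.0465, 0.02, -1.2, 0.02]]
[[0.0107, 0, 0.0463, 0.02, -1.2, 0.02]]
```

View pics/s11.png

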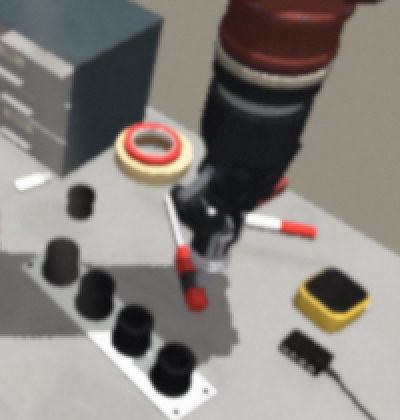

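All four sockets are empty, and the countersink is held in the gripper at (212,255).

Emit:
{"method": "play_rows", "body": {"deltas": [[-0.0095,0.0004,0.0455,0,-1.2,0],[-0.0085,0.0004,0.0457,0,-1.2,0],[-0.0075,0.0004,0.0459,0,-1.2,0],[-0.0066,0.0004,0.046,0,-1.2,0],[-0.0056,0.0005,0.0462,0,-1.2,0]]}}

```text
t: 27.45
eef_pos: [0.4682, -0.0937, 0.2177]
eef_rot: [-1.57, -0.005, 0.008]
wrist_force: [0.3, 0.0, -1.7]
finger_gap: 0.0258
```

Emit:
{"method": "play_rows", "body": {"deltas": [[-0.0047,0.0005,0.0463,0,-1.2,0],[0.0068,0,0.047,0,-1.2,0],[0.0078,0,0.0469,0,-1.2,0],[0.0087,0,0.0467,0,-1.2,0],[0.0097,0,0.0465,0,-1.2,0]]}}

```text
t: 28.08
eef_pos: [0.4851, 0.1413, 0.2173]
eef_rot: [-1.569, -0.087, 0.09]
wrist_force: [1.6, 0.2, -2.6]
finger_gap: 0.026
```

Emit:
{"method": "play_rows", "body": {"deltas": [[0.0107,0,0.0463,0,-1.2,0],[0.001,0.03,0,0,0,0],[0,0.03,0,0,0,0],[0,0.01,0,0,0,0],[0,0,0,0,0,0]]}}

```text
t: 28.7
eef_pos: [0.4916, 0.1868, 0.148]
eef_rot: [-1.568, -0.103, 0.106]
wrist_force: [0.1, -0.9, -1.2]
finger_gap: 0.0263
```

```bash
python3 - <<'E'
from h import *
st()
plan([(.4923,.186,.0705)],tool(7.6),lin=.03)
p,d=capture("scene"); cv2.imwrite("pics/s12.png",p[80:180,120:280].repeat(5,0).repeat(5,1))
E
```

```text
t 28.7 p [0.4916 0.1868 0.148 ] yaw 7.63 ydir [-0.002 -0.    -1.   ] gap 0.0263 F [ 0.1 -0.9 -1.2] q [ 0.11 -0.12 -0.28  1.42 -0.    1.55]
[[0.0003, 0.0258, -0.0003, 0, 0.01, -0.04], [0.0002, 0.0258, -0.0003, 0, 0.01, -0.04], [0.0002, 0.0258, -0.0003, 0, 0.01, -0.04]]
```

View pics/s12.png

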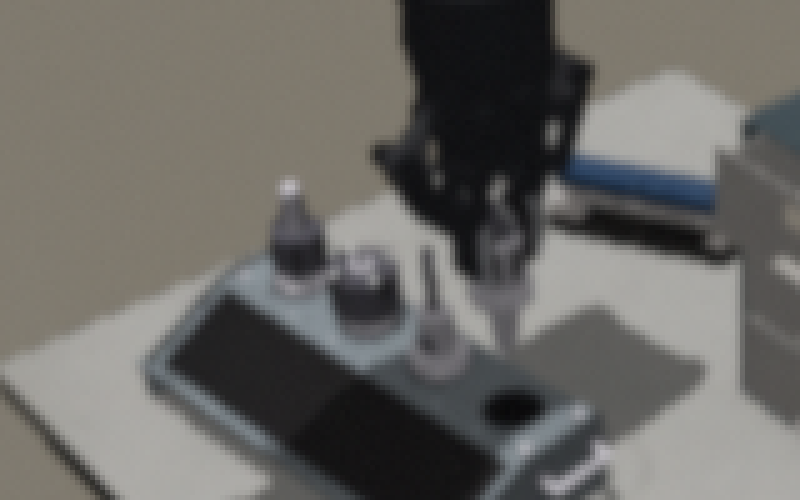

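The countersink is above the right pocket at (513,408), and the drill is clear. I'll lower it.

Emit:
{"method": "play_rows", "body": {"deltas": [[0,0.026,0,0,0,0],[0,0.026,0,0,0,0],[0,0.016,0,0,0,0],[0,0.01,0,0,0,0],[0,0,0,0,0,0]]}}

```text
t: 29.38
eef_pos: [0.4925, 0.187, 0.0713]
eef_rot: [-1.568, -0.105, 0.104]
wrist_force: [-0.2, -0.2, -1.2]
finger_gap: 0.0256
```

```bash
python3 - <<'E'
from h import *
st()
E
```

```text
t 29.38 p [0.4925 0.187  0.0713] yaw 7.64 ydir [ 0. -0. -1.] gap 0.0256 F [-0.2 -0.2 -1.2] q [ 0.11 -0.09 -0.39  1.27 -0.    1.55]
```

Emit:
{"method": "play_rows", "body": {"deltas": [[0,0.001,0,0,0,0],[0,0,0,0,0,0]]}}

```text
t: 29.62
eef_pos: [0.4926, 0.187, 0.0705]
eef_rot: [-1.568, -0.105, 0.104]
wrist_force: [-0.8, -0.2, -1.7]
finger_gap: 0.0259
```

Emit:
{"method": "play_rows", "body": {"deltas": [[0,0,0,0,0,0],[0,0,0,0,0,0],[0,0,0,0,0,0]], "gripper": 75}}

```text
t: 30.0
eef_pos: [0.4924, 0.187, 0.0702]
eef_rot: [-1.568, -0.105, 0.104]
wrist_force: [-0.4, -0.3, -0.9]
finger_gap: 0.0642
```

Emit:
{"method": "play_rows", "body": {"deltas": [[0,-0.02,0,0,0,0],[0,-0.04,0,0,0,0],[0,-0.05,0,0,0,0],[0,-0.02,0,0,0,0]]}}

```text
t: 30.5
eef_pos: [0.4934, 0.1872, 0.2033]
eef_rot: [-1.568, -0.108, 0.102]
wrist_force: [0.1, -0.1, -1.0]
finger_gap: 0.0644
```

```bash
python3 - <<'E'
from h import *
st()
p,d=capture("scene"); cv2.imwrite("pics/s13.png",p[80:180,120:280].repeat(5,0).repeat(5,1))
plan([(.4455,.0469,.17)],tool(34.6))
E
```

```text
t 30.5 p [0.4934 0.1872 0.2033] yaw 7.64 ydir [ 0.004  0.    -1.   ] gap 0.0644 F [ 0.1 -0.1 -1. ] q [ 0.11 -0.13 -0.18  1.51 -0.    1.55]
[[-0.0167, 0.0086, -0.0332, 0.02, -6.74, 0.08], [-0.0205, 0.0086, -0.031, 0.02, -6.74, 0.08], [-0.0239, 0.0086, -0.0284, 0.02, -6.74, 0.08], [-0.0271, 0.0086, -0.0254, 0.02, -6.74, 0.08]]
```

View pics/s13.png

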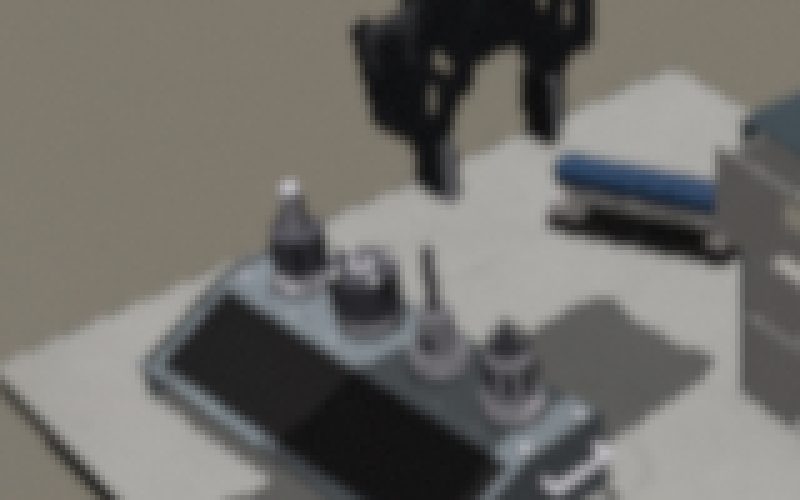

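All four cutters are seated in the pockets, left to right: end mill (298,240), face mill (366,290), drill (436,340) and countersink (513,380). The touch plate is next.

Emit:
{"method": "play_rows", "body": {"deltas": [[-0.0167,0.0086,-0.0332,0,-6.74,0],[-0.0205,0.0086,-0.031,0,-6.74,0],[-0.0239,0.0086,-0.0284,0,-6.74,0],[-0.0271,0.0086,-0.0254,0,-6.74,0]], "gripper": 100}}

```text
t: 31.05
eef_pos: [0.4429, 0.0456, 0.164]
eef_rot: [-1.517, -0.475, 0.477]
wrist_force: [-0.4, 1.2, 0.8]
finger_gap: 0.0854
```

Emit:
{"method": "play_rows", "body": {"deltas": [[0,0.04,0,0,0,0],[0,0.04,0,0,0,0],[0,0.03,0,0,0,0],[0,0.01,0,0,0,0],[0,0,0,0,0,0]]}}

```text
t: 31.68
eef_pos: [0.4433, 0.0466, 0.0451]
eef_rot: [-1.518, -0.472, 0.474]
wrist_force: [1.4, 0.2, -0.2]
finger_gap: 0.0854
```

```bash
python3 - <<'E'
from h import *
st()
plan([(.4455,.0469,-.002)],tool(34.6),lin=.03)
p,d=capture("scene"); cv2.imwrite("pics/s14.png",p[130:250,180:340].repeat(5,0).repeat(5,1))
E
```

```text
t 31.68 p [0.4433 0.0466 0.0451] yaw 34.6 ydir [-0.001  0.    -1.   ] gap 0.0854 F [ 1.4  0.2 -0.2] q [-0.19 -0.33 -0.65  1.26 -0.    0.78]
[[0.001, 0.0236, -0.0005, -0.02, 0, -0.03], [0.001, 0.0236, -0.0005, -0.02, 0, -0.03]]
```

View pics/s14.png

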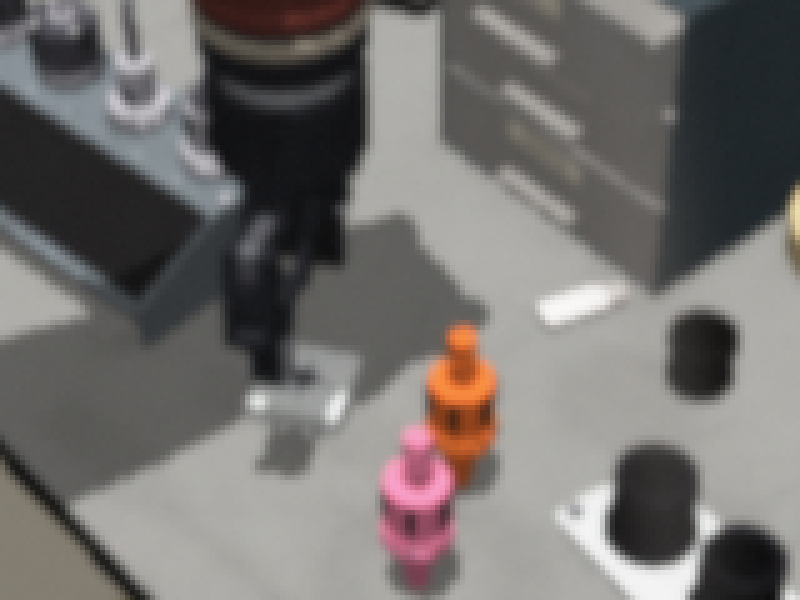

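One finger is in front of the plate and the other behind it (plate at about (305,390)). The look-alikes are clear, so I'll descend carefully.

Emit:
{"method": "play_rows", "body": {"deltas": [[0.001,0.02,-0.0005,0,0,0],[0.001,0.017,0,0,0,0],[0,0.008,0,0,0,0],[0,0,0,0,0,0]]}}

```text
t: 32.22
eef_pos: [0.4454, 0.0473, 0.0003]
eef_rot: [-1.518, -0.472, 0.474]
wrist_force: [-0.8, 0.0, 0.4]
finger_gap: 0.0859
```

```bash
python3 - <<'E'
from h import *
st()
E
```

```text
t 32.23 p [4.454e-01 4.730e-02 3.000e-04] yaw 34.6 ydir [-0.001  0.    -1.   ] gap 0.0859 F [-0.8  0.   0.4] q [-0.19 -0.28 -0.69  1.16 -0.    0.78]
```

Emit:
{"method": "play_rows", "body": {"deltas": [[0,0.001,0,0,0,0],[0,0,0,0,0,0],[0,0,0,0,0,0],[0,0,0,0,0,0],[0,0,0,0,0,0]], "gripper": 0, "grip_force": 60}}

```text
t: 32.85
eef_pos: [0.4464, 0.0471, 0.0004]
eef_rot: [-1.519, -0.474, 0.472]
wrist_force: [-1.5, 0.1, 5.3]
finger_gap: 0.0483
```

Emit:
{"method": "play_rows", "body": {"deltas": [[0,-0.01,0,0,0,0],[0,-0.03,0,0,0,0],[0,-0.04,0,0,0,0],[0,-0.04,0,0,0,0],[0,-0.03,0,0,0,0]]}}

```text
t: 33.48
eef_pos: [0.446, 0.0472, 0.1519]
eef_rot: [-1.519, -0.474, 0.472]
wrist_force: [0.4, 0.2, -2.0]
finger_gap: 0.0483
```

```bash
python3 - <<'E'
from h import *
st()
p,d=capture("scene"); cv2.imwrite("pics/s15.png",p[100:220,180:340].repeat(5,0).repeat(5,1))
E
```

```text
t 33.48 p [0.446  0.0472 0.1519] yaw 34.6 ydir [ 0.002 -0.    -1.   ] gap 0.0483 F [ 0.4  0.2 -2. ] q [-0.19 -0.38 -0.49  1.46 -0.    0.78]
```

View pics/s15.png

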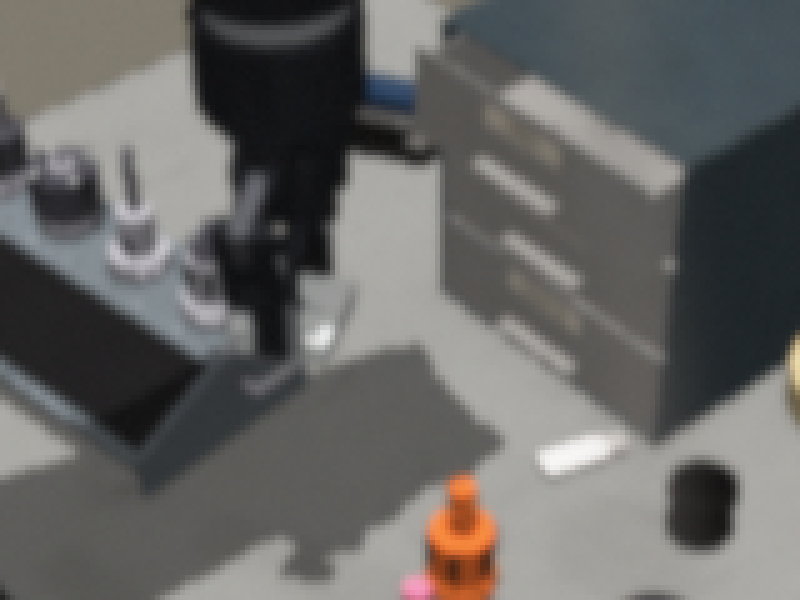

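```bash
cat >> h.py <<'E'
A=np.radians(7.62); CX=np.array([np.cos(A),np.sin(A),0]); CY=np.array([-np.sin(A),np.cos(A),0]); C0=np.array([.480,.2782,0])
NS=-np.sin(np.radians(25))*CX+np.array([0,0,np.cos(np.radians(25))])
def onslope(up,y,h):
    s=np.cos(np.radians(25))*CX+np.array([0,0,np.sin(np.radians(25))])
    return C0-.0940*CX+np.array([0,0,.022])+s*(.025+up)+CY*y+NS*h
RT=tool(97.62,-25,97.62)
E
python3 - <<'E'
from h import *
print(onslope(.002,.04,0),onslope(.002,.04,.09), NS)
plan([(.42,.16,.17),onslope(.002,.04,.09)],RT,ang=9.3)
E
```

```text
[0.40578021 0.30862697 0.03341069] [0.36808045 0.30358335 0.11497839] [-0.41888625 -0.05604019  0.90630779]
[[0.0139, -0.0049, 0.0362, -2.76, -7.75, -1.71], [0.0188, -0.0061, 0.0337, -2.76, -7.75, -1.71], [0.0233, -0.007, 0.0306, -2.76, -7.75, -1.71], [0.0182, 0.008, 0.0256, -2.76, -7.75, -1.71], [0.0213, 0.0074, 0.0233, -2.76, -7.75, -1.71]]
[[0.0241, 0.0071, 0.0206, -2.76, -7.75, -1.71], [0.0264, 0.0069, 0.0175, -2.76, -7.75, -1.71], [0.0284, 0.007, 0.0141, -2.76, -7.75, -1.71]]
```

Emit:
{"method": "play_rows", "body": {"deltas": [[0.0139,-0.0049,0.0362,-2.76,-7.75,-1.71],[0.0188,-0.0061,0.0337,-2.76,-7.75,-1.71],[0.0233,-0.007,0.0306,-2.76,-7.75,-1.71],[0.0182,0.008,0.0256,-2.76,-7.75,-1.71],[0.0213,0.0074,0.0233,-2.76,-7.75,-1.71]]}}

```text
t: 34.15
eef_pos: [0.3969, 0.2188, 0.1427]
eef_rot: [-1.513, -1.201, 0.839]
wrist_force: [0.5, 0.3, -0.2]
finger_gap: 0.0487
```

```bash
python3 - <<'E'
from h import *
st()
E
```

```text
t 34.15 p [0.3969 0.2188 0.1427] yaw 74.34 ydir [ 0.276 -0.019 -0.961] gap 0.0487 F [ 0.5  0.3 -0.2] q [ 0.28 -0.73 -0.78  1.26 -0.09  0.55]
```

Emit:
{"method": "play_rows", "body": {"deltas": [[0.0241,0.0071,0.0206,-2.76,-7.75,-1.71],[0.0264,0.0069,0.0175,-2.76,-7.75,-1.71],[0.0284,0.007,0.0141,-2.76,-7.75,-1.71],[0,0,0,0,0,0]]}}

```text
t: 34.65
eef_pos: [0.3657, 0.3071, 0.1077]
eef_rot: [-1.428, -1.637, 1.056]
wrist_force: [-0.1, -0.6, -0.5]
finger_gap: 0.0481
```

```bash
python3 - <<'E'
from h import *
st(); p,R=pose(); print(np.degrees((R.inv()*RT).as_rotvec()).round(2), R.inv().apply(onslope(.002,.04,.09)-p).round(4))
for n in ("scene","top"):
    p,d=capture(n); np.save(n+"16.npy",d); cv2.imwrite(f"pics/{n}16.png",(p[80:230,120:280] if n=="scene" else p[130:280,80:240]).repeat(4,0).repeat(4,1))
E
```

```text
t 34.65 p [0.3657 0.3071 0.1077] yaw 97.85 ydir [ 0.41   0.055 -0.911] gap 0.0481 F [-0.1 -0.6 -0.5] q [ 0.53 -0.84 -0.94  1.07 -0.16  0.36]
[-0.59  0.23  0.03] [-0.0038 -0.0059 -0.0047]
```

View pics/scene16.png

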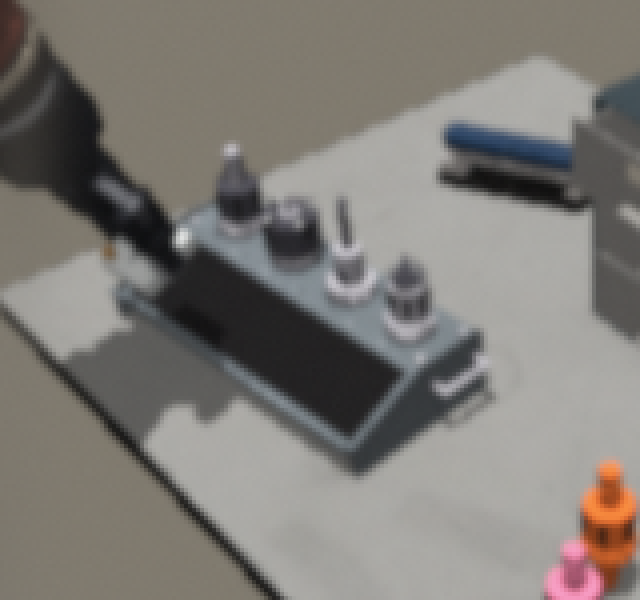

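View pics/top16.png

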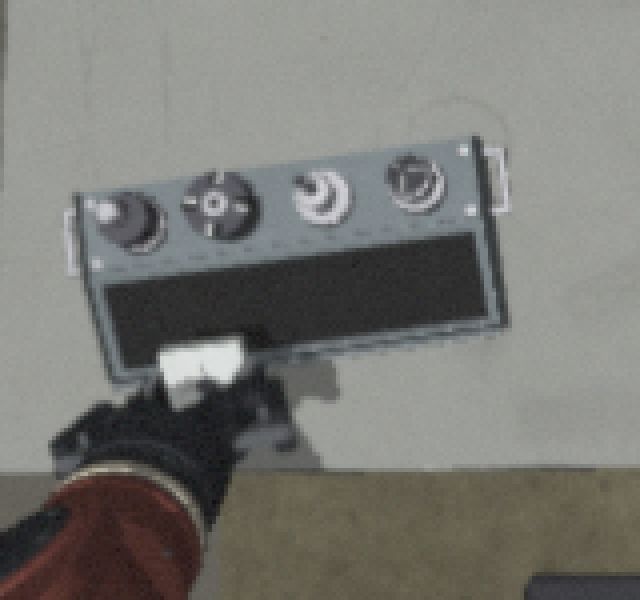

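```bash
python3 - <<'E'
from h import *
p,R=pose(); print(onslope(.003,.06,.04)); plan([onslope(.003,.06,.045)],RT,lin=.02)
E
```

```text
[0.38727102 0.32632893 0.07008562]
[[0.0058, 0.0134, -0.0012, -0.15, -0.02, 0], [0.0058, 0.0134, -0.0011, -0.15, -0.02, 0], [0.0058, 0.0135, -0.0011, -0.15, -0.02, 0]]
```

Emit:
{"method": "play_rows", "body": {"deltas": [[0.006,0.0135,-0.001,0,0,0],[0.006,0.0135,-0.001,0,0,0],[0.006,0.0135,-0.001,0,0,0],[0,0,0,0,0,0]]}}

```text
t: 35.25
eef_pos: [0.3853, 0.3259, 0.0738]
eef_rot: [-1.432, -1.632, 1.05]
wrist_force: [0.1, -0.5, -1.1]
finger_gap: 0.048
```

```bash
python3 - <<'E'
from h import *
st(); p,R=pose(); print(np.degrees((R.inv()*RT).as_rotvec()).round(2), R.inv().apply(onslope(.003,.06,.0)-p).round(4))
E
```

```text
t 35.25 p [0.3853 0.3259 0.0738] yaw 97.47 ydir [ 0.411  0.054 -0.91 ] gap 0.048 F [ 0.1 -0.5 -1.1] q [ 0.55 -0.7  -0.92  0.95 -0.17  0.38]
[-0.51 -0.13 -0.08] [ 0.0003  0.0442 -0.0006]
```

Emit:
{"method": "play_rows", "body": {"deltas": [[0,0.015,0,-0.5,0,0],[0,0.012,0,0,0,0],[0,0.007,0,0,0,0],[0,0,0,0,0,0],[0,0,0,0,0,0]]}}

```text
t: 35.88
eef_pos: [0.3992, 0.3286, 0.0437]
eef_rot: [-1.437, -1.642, 1.044]
wrist_force: [-0.4, 0.9, -1.5]
finger_gap: 0.0482
```

```bash
python3 - <<'E'
from h import *
st(); p,R=pose(); print(np.degrees((R.inv()*RT).as_rotvec()).round(2), R.inv().apply(onslope(.003,.06,.0)-p).round(4))
for n in ("scene","top"):
    p,d=capture(n); np.save(n+"17.npy",d); cv2.imwrite(f"pics/{n}17f.png",p); cv2.imwrite(f"pics/{n}17.png",(p[80:230,120:280] if n=="scene" else p[150:270,80:220]).repeat(5,0).repeat(5,1)[:600])
E
```

```text
t 35.88 p [0.3992 0.3286 0.0437] yaw 97.59 ydir [ 0.42   0.056 -0.906] gap 0.0482 F [-0.4  0.9 -1.5] q [ 0.53 -0.64 -0.94  0.86 -0.17  0.37]
[ 0.08 -0.03 -0.  ] [-0.0007  0.0109 -0.0001]
```

View pics/scene17.png

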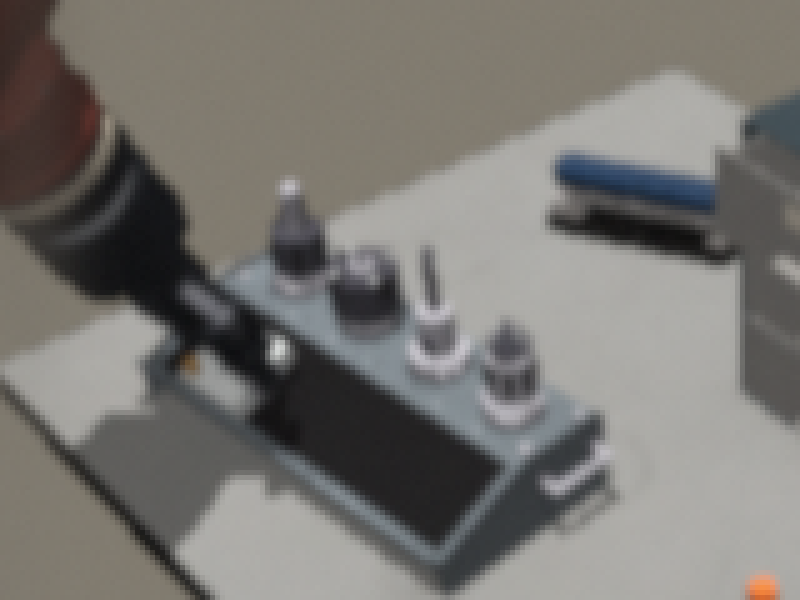

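View pics/top17.png

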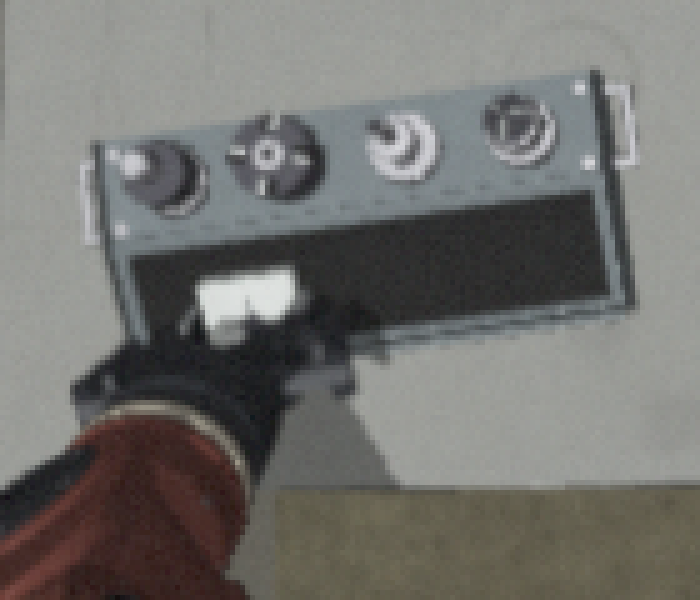

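```bash
python3 - <<'E'
from h import *
p=cv2.imread("pics/top17f.png"); C=cloud("top",np.load("top17.npy"))
g=cv2.cvtColor(p,cv2.COLOR_BGR2GRAY); m=np.zeros_like(g,bool); m[195:220,110:145]=g[195:220,110:145]>170
s=np.cos(np.radians(25))*CX+np.array([0,0,np.sin(np.radians(25))]); O=C0-.094*CX+np.array([0,0,.022])
q=C[m]-O; print(m.sum(),"s range",np.percentile(q@s,[2,50,98]).round(4),"h",np.percentile(q@NS,[5,50,95]).round(4),"y",np.percentile(q@CY,[2,98]).round(4))
m2=np.zeros_like(m); m2[195:208,160:190]=True; q=C[m2]-O; print("slope h",np.percentile(q@NS,[5,50,95]).round(4))
# lip: profile at y in -0.05..-0.02
C2=(C-O).reshape(-1,3); S=C2@s;H=C2@NS;Y=C2@CY; k=(Y>-.09)&(Y<-.02)&(S>-.02)&(S<.03)
for a in np.arange(-.012,.02,.002):
    kk=k&(S>=a)&(S<a+.002); print(round(a,3),kk.sum(),np.round(np.nanmedian(H[kk]),4) if kk.any() else "")
E
```

```text
149 s range [nan nan nan] h [nan nan nan] y [nan nan]
slope h [nan nan nan]
-0.012 82 0.5299
-0.01 102 0.5282
-0.008 82 0.5261
-0.006 93 0.5186
-0.004 100 0.5045
-0.002 111 0.4376
0.0 81 0.5059
0.002 86 0.488
0.004 78 0.4874
0.006 69 0.4587
0.008 63 0.4755
0.01 65 0.4714
0.012 52 0.4753
0.014 52 0.4872
0.016 59 0.4735
0.018 64 0.4731
```

```bash
python3 - <<'E'
from h import *
p=cv2.imread("pics/top17f.png"); C=cloud("top",np.load("top17.npy"))
g=cv2.cvtColor(p,cv2.COLOR_BGR2GRAY); m=np.zeros_like(g,bool); m[195:220,110:145]=g[195:220,110:145]>170
s=np.cos(np.radians(25))*CX+np.array([0,0,np.sin(np.radians(25))]); O=C0-.094*CX+np.array([0,0,.022])
P=np.nanpercentile
q=C[m]-O; print(m.sum(),np.isnan(q[:,0]).sum(),"s",P(q@s,[2,50,98]).round(4),"h",P(q@NS,[5,50,95]).round(4),"y",P(q@CY,[2,98]).round(4))
C2=(C-O).reshape(-1,3); S=C2@s;H=C2@NS;Y=C2@CY; b=(Y>-.1)&(Y<-.01)&(abs(H)<.05)
k=b&(S>.02)&(S<.06); print("slope h",k.sum(),P(H[k],[5,50,95]).round(4))
for a in np.arange(-.014,.014,.002):
    kk=b&(S>=a)&(S<a+.002); print(round(a,3),kk.sum(),np.round(np.nanmedian(H[kk]),4) if kk.any() else "")
E
```

```text
149 1 s [0.0313 0.0428 0.0518] h [0.0201 0.0236 0.0268] y [0.0364 0.0826]
slope h 485 [-0.0025  0.0002  0.0027]
-0.014 0 
-0.012 0 
-0.01 0 
-0.008 0 
-0.006 13 0.0106
-0.004 32 0.0107
-0.002 64 0.0047
0.0 24 -0.0004
0.002 26 -0.0006
0.004 19 -0.0002
0.006 27 0.0008
0.008 21 -0.0001
0.01 25 0.0004
0.012 25 -0.0004
```

The plate is square to the carrier. Its upper edge is at s≈52.5 mm, so the lower edge should be about 3 mm above the lip, and its underside is about 9.6 mm off the inlay. The slope and lip also measured where expected. I'll lower it.

Emit:
{"method": "play_rows", "body": {"deltas": [[0,0.005,0,0,0,0],[0,0.003,0,0,0,0],[0,0.001,0,0,0,0],[0,0,0,0,0,0]]}}

```text
t: 36.48
eef_pos: [0.4028, 0.329, 0.0349]
eef_rot: [-1.437, -1.641, 1.045]
wrist_force: [-0.7, -0.1, -0.6]
finger_gap: 0.0484
```

```bash
python3 - <<'E'
from h import *
st(); p,R=pose(); print(np.degrees((R.inv()*RT).as_rotvec()).round(2), R.inv().apply(onslope(.003,.06,.0)-p).round(4))
E
```

```text
t 36.48 p [0.4028 0.329  0.0349] yaw 97.6 ydir [ 0.42   0.056 -0.906] gap 0.0484 F [-0.7 -0.1 -0.6] q [ 0.53 -0.62 -0.94  0.84 -0.17  0.36]
[ 0.04 -0.02 -0.02] [-0.0006  0.0014 -0.0006]
```

Emit:
{"method": "play_rows", "body": {"deltas": [[0,0.0005,0.001,0,0,0],[0,0.0005,0.001,0,0,0],[0,0,0,0,0,0]]}}

```text
t: 36.85
eef_pos: [0.4014, 0.3289, 0.0333]
eef_rot: [-1.437, -1.641, 1.044]
wrist_force: [-0.6, -0.3, -1.6]
finger_gap: 0.0481
```

```bash
python3 - <<'E'
from h import *
st(); p,R=pose(); print(np.degrees((R.inv()*RT).as_rotvec()).round(2), R.inv().apply(onslope(.003,.06,.0)-p).round(4))
E
```

```text
t 36.85 p [0.4014 0.3289 0.0333] yaw 97.6 ydir [ 0.42   0.056 -0.906] gap 0.0481 F [-0.6 -0.3 -1.6] q [ 0.53 -0.62 -0.95  0.83 -0.17  0.37]
[ 0.06 -0.02 -0.01] [-0.0007  0.0006 -0.0025]
```

Emit:
{"method": "play_rows", "body": {"deltas": [[0,0.0007,0,0,0,0],[0,0,0,0,0,0]]}}

```text
t: 37.1
eef_pos: [0.4015, 0.3289, 0.0332]
eef_rot: [-1.437, -1.641, 1.045]
wrist_force: [-10.0, -4.1, 10.3]
finger_gap: 0.0483
```

Emit:
{"method": "play_rows", "body": {"deltas": [[0,0,0,0,0,0],[0,0,0,0,0,0],[0,0,0,0,0,0]], "gripper": 78}}

```text
t: 37.48
eef_pos: [0.4018, 0.3289, 0.0326]
eef_rot: [-1.437, -1.641, 1.044]
wrist_force: [0.1, -0.7, -0.4]
finger_gap: 0.0666
```

```bash
python3 - <<'E'
from h import *
st()
p,d=capture("scene"); cv2.imwrite("pics/s18.png",p[100:200,120:280].repeat(5,0).repeat(5,1))
E
```

```text
t 37.48 p [0.4018 0.3289 0.0326] yaw 97.59 ydir [ 0.42   0.056 -0.906] gap 0.0666 F [ 0.1 -0.7 -0.4] q [ 0.53 -0.62 -0.95  0.83 -0.17  0.37]
```

View pics/s18.png

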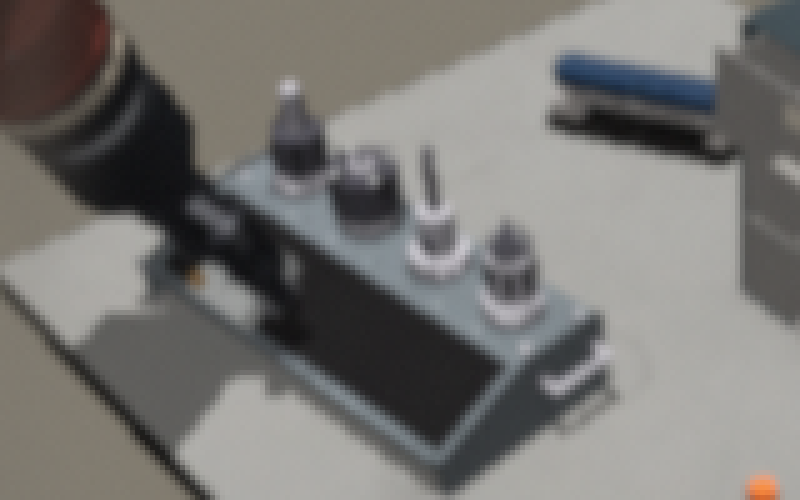

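Emit:
{"method": "play_rows", "body": {"deltas": [[0,-0.006,0,0,0,0],[0,-0.014,0,0,0,0],[0,-0.02,0,0,0,0],[0,0,0,0,0,0]]}}

```text
t: 38.02
eef_pos: [0.3857, 0.3275, 0.0715]
eef_rot: [-1.438, -1.645, 1.041]
wrist_force: [0.9, 0.4, -0.0]
finger_gap: 0.0666
```

```bash
python3 - <<'E'
from h import *
st()
p,R=pose(); plan([p+[0.05,0.0,.09],p+[.05,-.0,.17]],tool(97.6),ang=6,lin=.04)
E
```

```text
t 38.02 p [0.3857 0.3275 0.0715] yaw 97.63 ydir [ 0.423  0.058 -0.904] gap 0.0666 F [ 0.9  0.4 -0. ] q [ 0.55 -0.71 -0.94  0.94 -0.17  0.38]
[[-0.0022, -0.0201, -0.0277, 4.21, 0, 0.02], [-0.0022, -0.0221, -0.0262, 4.21, 0, 0.02], [-0.0022, -0.0239, -0.0245, 4.21, 0, 0.02], [0, -0.026, -0.0058, 4.21, 0, 0.02], [0, -0.0264, -0.0039, 4.21, 0, 0.02]]
[[0, -0.0266, -0.002, 4.21, 0, 0.02]]
```

Emit:
{"method": "play_rows", "body": {"deltas": [[-0.002,-0.02,-0.0277,4.2,0,0],[-0.002,-0.022,-0.026,4.2,0,0],[-0.002,-0.024,-0.0245,4.2,0,0],[0,-0.026,-0.006,4.2,0,0],[0,-0.0264,-0.004,4.2,0,0]]}}

```text
t: 38.65
eef_pos: [0.4358, 0.3273, 0.2125]
eef_rot: [-1.191, -1.36, 1.27]
wrist_force: [0.3, 0.5, -0.2]
finger_gap: 0.0665
```

```bash
python3 - <<'E'
from h import *
st(); plan([(.43,.02,.24)],tool(50))
E
```

```text
t 38.65 p [0.4358 0.3273 0.2125] yaw 97.58 ydir [ 0.068  0.009 -0.998] gap 0.0665 F [ 0.3  0.5 -0.2] q [ 0.41 -0.15 -0.19  1.47 -0.02  0.28]
[[-0.0434, -0.0044, 0.0063, 0.53, 6.79, 0.23], [-0.0439, -0.0042, 0.0012, 0.53, 6.79, 0.23], [-0.0437, -0.004, -0.004, 0.53, 6.79, 0.23], [-0.043, -0.0039, -0.0091, 0.53, 6.79, 0.23], [-0.0416, -0.0038, -0.0141, 0.53, 6.79, 0.23]]
[[-0.0397, -0.0038, -0.0189, 0.53, 6.79, 0.23], [-0.0372, -0.0038, -0.0234, 0.53, 6.79, 0.23]]
```

Emit:
{"method": "play_rows", "body": {"deltas": [[-0.0434,-0.0044,0.0063,0.5,6.8,0.2],[-0.0439,-0.0042,0.0012,0.5,6.8,0.2],[-0.0437,-0.004,-0.004,0.5,6.8,0.2],[-0.043,-0.0039,-0.0091,0.5,6.8,0.2],[-0.0416,-0.0038,-0.0141,0.5,6.8,0.2]]}}

```text
t: 39.28
eef_pos: [0.4313, 0.1064, 0.2311]
eef_rot: [-1.408, -0.879, 0.845]
wrist_force: [0.6, 0.3, -0.4]
finger_gap: 0.0666
```

Emit:
{"method": "play_rows", "body": {"deltas": [[-0.0397,-0.0038,-0.0189,0.5,6.8,0.2],[-0.0372,-0.0038,-0.0234,0.5,6.8,0.2],[0,0,0,0,0,0]]}}

```text
t: 39.65
eef_pos: [0.4299, 0.0174, 0.2387]
eef_rot: [-1.463, -0.683, 0.671]
wrist_force: [1.5, 0.8, 0.2]
finger_gap: 0.0666
```

```bash
python3 - <<'E'
from h import *
from scipy.optimize import least_squares
st()
p,d=capture("top"); C=cloud("top",d); cv2.imwrite("pics/tf.png",p[150:250,85:225].repeat(5,0).repeat(5,1))
ps,d2=capture("scene"); C2=cloud("scene",d2); cv2.imwrite("pics/sf.png",ps[90:190,120:280].repeat(5,0).repeat(5,1))
s=np.cos(np.radians(25))*CX+np.array([0,0,np.sin(np.radians(25))]); O=C0-.094*CX+np.array([0,0,.022]); P=np.nanpercentile
g=cv2.cvtColor(p,cv2.COLOR_BGR2GRAY)
q=(C-O).reshape(-1,3); S=q@s;H=q@NS;Y=q@CY; k=(H>.010)&(H<.0165)&(S>0.0)&(S<.07)&(abs(Y)<.12)
print("plate",k.sum(),"s",P(S[k],[1,50,99]).round(4),"h",P(H[k],[5,50,95]).round(4),"y",P(Y[k],[1,99]).round(4)); print(cv2.minAreaRect(np.c_[S[k],Y[k]].astype(np.float32)*1000))
X=q[k]; n=np.linalg.svd(X-X.mean(0))[2][2]; print("plate tilt deg",np.degrees(np.arccos(abs(n[2]))).round(2))
for nm,y,r,top in (("end_mill",.093,.0165,.102),("face_mill",.031,.021,.077),("drill",-.031,.0105,.117),("countersink",-.093,.014,.097)):
  for cam,CC in (("top",C),("scene",C2)):
    w=CC.reshape(-1,3); w=w[~np.isnan(w[:,0])]; c=C0+CY*y
    l=np.c_[(w-c)@CX,(w-c)@CY,w[:,2]]; near=np.hypot(l[:,0],l[:,1])<r+.012
    b=l[near&(l[:,2]>.0655)&(l[:,2]<.0875)]; a=least_squares(lambda a:np.hypot(b[:,0]-a[0],b[:,1]-a[1])-r,[0,0],loss="soft_l1",f_scale=.001).x
    fl=l[(np.hypot(l[:,0],l[:,1])<.0175)&(np.hypot(l[:,0],l[:,1])>r+.0015)&(l[:,2]>.05)&(l[:,2]<.07),2]
    print(nm,cam,len(b),a.round(4),"top z",np.sort(l[near,2])[-4:].round(4).tolist(),"exp",round(top+.0164,4),"flange z",np.median(fl).round(4) if len(fl) else "")
E
```

```text
t 39.65 p [0.4299 0.0174 0.2387] yaw 49.68 ydir [ 0.007  0.003 -1.   ] gap 0.0666 F [1.5 0.8 0.2] q [-0.27 -0.43 -0.37  1.62  0.    0.44]
plate 322 s [0.0002 0.0255 0.049 ] h [0.011  0.0136 0.016 ] y [0.034  0.0928]
((24.764482498168945, 75.47979736328125), (49.3404426574707, 84.74569702148438), 0.01100454106926918)
plate tilt deg 25.52
end_mill top 53 [0.0015 0.0002] top z [0.1194, 0.1201, 0.1205, 0.1217] exp 0.1184 flange z 
end_mill scene 71 [0.001  0.0012] top z [0.1188, 0.119, 0.1198, 0.1208] exp 0.1184 flange z 
face_mill top 51 [0.0015 0.0006] top z [0.0948, 0.0953, 0.0953, 0.0959] exp 0.0934 flange z 
face_mill scene 82 [0.0016 0.0034] top z [0.0939, 0.0941, 0.0942, 0.0945] exp 0.0934 flange z 
drill top 25 [0.0007 0.0017] top z [0.1307, 0.131, 0.1321, 0.1324] exp 0.1334 flange z 0.0616
drill scene 47 [0.0001 0.0025] top z [0.1302, 0.1303, 0.1306, 0.1321] exp 0.1334 flange z 0.0609
countersink top 23 [0.0003 0.0019] top z [0.1119, 0.1121, 0.1128, 0.1142] exp 0.1134 flange z 0.0617
countersink scene 65 [0.0005 0.0029] top z [0.1097, 0.1114, 0.1124, 0.1144] exp 0.1134 flange z 0.0556
```

View pics/tf.png

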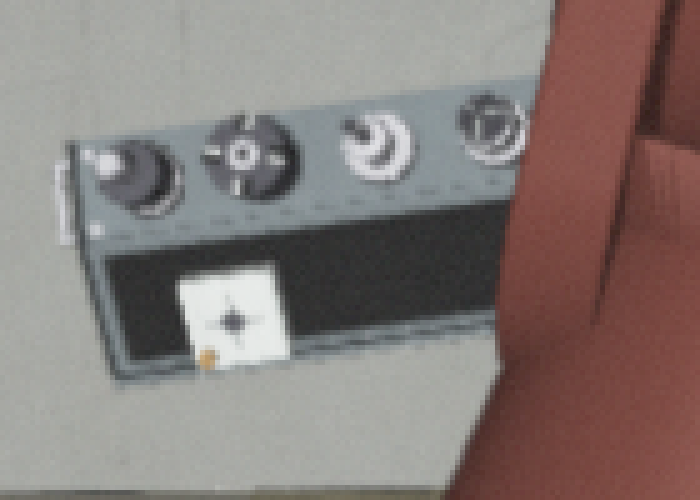

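View pics/sf.png

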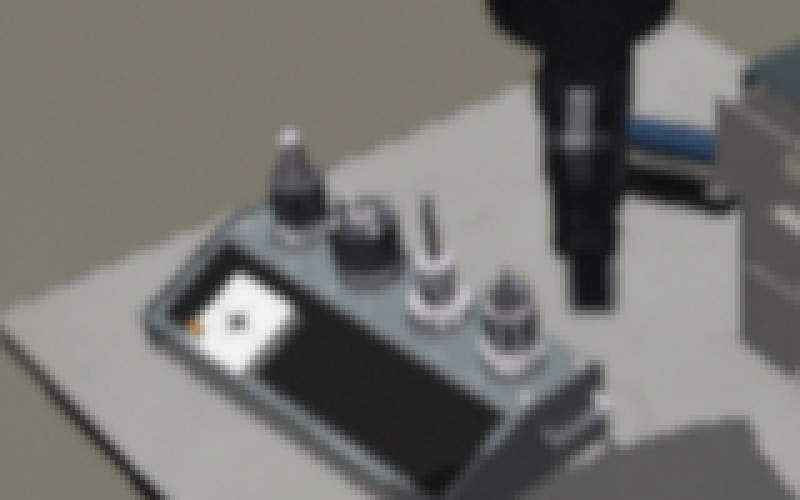

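The plate is flat, screw up, against the lip, with its centre at about (233,320). All four cutters are upright in order, and the gripper is free. I'll hand in.

```bash
python3 - <<'E'
from h import *
st(); print(ticket.finish_job())
E
```

```text
t 39.75 p [0.4297 0.0197 0.2386] yaw 49.96 ydir [ 0.007  0.003 -1.   ] gap 0.0669 F [0.5 0.1 0.2] q [-0.26 -0.43 -0.37  1.62  0.01  0.43]
the job is handed in; nothing more can be done
None
```

I loaded the four cutters into the carrier in socket order and laid the touch plate on the slope against the lip. The job was handed in at about 40 s of the 136 s allowed, and it reported no verdict.

**Cutters:** Left to right they are end mill, face mill, drill and countersink. In the final depth check:
- Each stood within about 4 mm of its pocket centre; the limit is 8 mm.
- Tops were within about 3.5 mm of the seated height; the limit is 5 mm.
- All looked upright in both pictures, though I did not measure their tilt.

**Touch plate:** It lies flat with the screw up, square against the lip. I measured the slope angle at about 25.5° and the plate centre about 24.5–25.5 mm up from the lip, where 25 mm means touching it.

**Checks that disagreed or fell short:**
- **Face mill:** The two cameras differed by about 3 mm sideways on it (0.6 against 3.4 mm), both inside the limit.
- **Countersink flange:** The scene camera gave 55.6 mm for its height and the top camera 61.7 mm; about 62 mm was expected. I put this down to noise, because its top height fits.
- **Plate width:** My width reading of the plate picked up stray points, so I judged its squareness from the picture.
- **Joint 2:** It reached the end of its range (-0.84) for a moment while hovering with the plate, so I moved the target outward to get clear.

The look-alikes were not touched, and the gripper was clear of everything at the end.

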